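Pack the staining dishes in the steriliser tray

TASK

Pack the three hat-shaped staining dishes from the sloping draining stand into the steel steriliser tray, alternately down and up so that they pack tight: the two mouth-down dishes flat on the tray floor, end to end along the tray, then the mouth-up dish in the middle with its trough down in the gap between theirs and its ledges flat on top of them. Keep each dish the way up it already is, set it down rather than dropping it, let go of everything, and leave the other things on the bench where they are.

Things in the scene. Friction and masses are not known exactly. Their poses are not given: they have to be found in the camera images.
- dish_a_center (a point): White hat-shaped dish, MOUTH DOWN: trough 48 (x) x 54 (y) x 50 mm high, walls 4; at mouth level (here the bottom) a 4 mm ledge with blue edge runs 32 mm out at each end, 112 mm overall along x. Flat sides facing +-y, 54 apart at all heights. 0.2-0.35 kg. Point: its centre, 25 mm from top and bottom. At the start z stands square off the sloping board, x points down the slope, y across.
- dish_b_center (a point): A second dish, the same as dish_a in shape and also MOUTH DOWN (closed trough bottom uppermost); point and axes as for dish_a.
- dish_c_center (a point): The third dish, same shape and size but MOUTH UP: closed trough bottom on the board, ledges and open mouth uppermost. Point and axes as for dish_a (z points out of the mouth). It can only be packed after the other two.
- tray_floor (a point): Fixed steel tray, level: inside 240 (x) x 72 mm (y), walls 3 thick, 9 high above the floor. Point: centre of the floor, 3 mm above the table; z up. Mouth-down dishes go in end to end, their x along the tray's (either way), at 56 mm either side of it, centres 25 mm above it. This leaves 64 mm between troughs for the trough of the third, whose centre is then 29 mm above the point.
- rack: Green draining stand, fixed, 310 mm wide (y): a 128 mm board sloping down at 30 degrees towards its +x (roughly away from the robot). Origin on the table under the board's middle, where its surface is 64 mm up; z up. Top edge at 96 mm. Two steel stop bars along the lower edge, up to 47 mm above the board; the dishes' lower ledges lean on them. Three dishes, about 100 mm apart along y, in any order.
- amber_near: Bystander, to be left alone: brown glass bottle with black cap, 44 mm across, 100 mm tall. Origin at the centre of its underside.
- amber_far: Bystander, to be left alone: brown glass bottle with black cap, 48 mm across, 120 mm tall. Origin at the centre of its underside.
- flask: Bystander, to be left alone: clear conical flask, 80 mm across its foot, 130 mm tall. Origin at the centre of its underside.
- funnel: Bystander, to be left alone: orange funnel standing on its wide mouth, 90 mm across, 110 mm tall. Origin at the centre of its underside.
- timer: Bystander, to be left alone: yellow bench timer, 50 x 75 x 75 mm tall. Origin at the centre of its underside.
- wash_bottle: Bystander, to be left alone: white plastic bottle with red cap, 66 mm across, 150 mm tall. Origin at the centre of its underside.
- carton: Bystander, to be left alone: plain white carton, 90 x 120 mm, 60 mm tall. Origin at the centre of its underside.
There are look-alikes about, which are no part of the job. What is shaped like the part that bears dish_a_center but pink, purple or turquoise is not meant.

How it is judged:
By the outcome, as a careful person would: the job done as asked, in the order asked, and still so for the second after the job is handed in, with the robot touching nothing.
It also fails if it takes over 72 s, if anything falls off the work surface, if the arm or the gripper's body presses on something with over 40 N, if the wrist force passes 120 N, or if a joint passes its speed limit or range.

ROBOT

A 6-joint arm with a two-finger parallel gripper is mounted at the origin on the work surface. World frame = base frame: x ahead of the robot, y to its left, z up, the work surface at z = 0. Lengths are in m, angles in rad, forces in N, time in s.
With the tool pointing down it reaches from about 0.35 to 0.85 m from the base axis. Payload 8.1 kg.
Tool frame: the origin (TCP) lies midway between the tips of the shut fingers; the grasp point (between the pads) lies 19 mm behind it (robot.tcp_to_grasp is the distance from the TCP to the grasp point, in m); z points along the fingers, y is the direction in which the jaws open and shut (so a half turn about z gives the same grasp; the last joint's range is limited). The gripper opens to 93 mm and grips with 3 to 60 N. Pads are 15 mm wide; open, the fingers measure 128 mm over their backs; the gripper's body (75 mm by 188 mm) begins 65 mm behind the grasp point.
Start: joints at [-1.225, 0.13, 1.488, -0, 1.523, -0.085], TCP at [0.251, -0.545, 0.219] pointing down, gripper open.
Joint ranges: [-2.96, 2.96], [-0.89, 2.26], [0.02, 2.5], [-1.34, 4.48], [0, 2.73], [-2.66, 2.66]. Speed limits (rad/s): [2.39, 2.39, 2.79, 3.14, 3.14, 3.14].

INTERFACE

Orientations are given as a rotation vector (axis times angle).
In Python, from plant import robot gives the robot as it stands.
- The arm moves only by the tool send_rows, never from a script. Its argument "series" is a list of rows, each an object of numbers: "wx", "wy", "wz": the turn, a rotation vector about the world's x, y, z in rad; "dx", "dy", "dz": the shift along the world's x, y, z in cm; "fingers": the closure in counts, from 0 (fully open) to 255 (shut). In form: [{"wx": .., "wy": .., "wz": .., "dx": .., "dy": .., "dz": .., "fingers": ..}, ...]. A call has 1 to 20 rows; each row shifts and turns the pose as measured when the row begins; what a row does not reach is not made up. A row lasts 1/12 s, in which the tool goes at most 41.7 mm and 7.16 degrees, less where a joint would pass 70% of its speed; a pose out of reach is approached as far as the arm can. A call is refused whole if a number of a shift passes 4.17 or a number of a turn 0.125, either way. A call with a gripper value outside its range is refused whole. The fingers move at their own pace and stop on an object; "newtons" is the grip in N (left out, the last holds). Time passes only in rows, so rows that do not move let the fingers close. It gives the time, the measured TCP pose, the force and the opening at its end, in the units of the state.
- robot.read_state(): the state, without advancing time (a new reading comes with each control period).
- robot.read_camera(name): name is "side" or "top"; returns the picture (384x512x3 uint8, red, green, blue); there is no depth.
- robot.camera_info(name): a dict with "intrinsics" (3x3 intrinsics, pixels), "extrinsics" (4x4, takes a point from world to camera coordinates). Camera axes: x right, y up, looking along -z (the intrinsics and any distortion apply to the point x, -y, -z); pixel columns grow to the right and rows downward; lengths in m; the calibration is good to about 2 mm. A picture is of the moment at which its call begins. camera_info takes no time and is no camera call.
- robot.close_job(): hands the job in, once; it reports no verdict.
The state is a dict: "t": time; "q": joint angles; "dq": joint speeds; "joint_torque": joint torques, N m; "tool_pos": TCP position; "orientation": TCP orientation; "force": force on the tool from outside, world axes, zero at the start; "wrist_torque": the same for the moment, N m; "opening": finger opening in m.
Only numpy, scipy, OpenCV 4.12 (cv2) and the standard library are available. Lean on these libraries where they do the work, as an engineer would, in place of code of your own. Each camera call takes 0.05 s, during which the arm holds its last target.

## Working session

There is one attempt and no reset: what is moved stays moved. The work goes in short steps, Python scripts to look and compute and a tool call to move; the robot and the scene stay as the last step left them, time stands still between calls to the robot, and variables do not carry over. Pictures are saved under pics/ and viewed, and the job is handed in when it is done.

Besides the shell and the picture viewer there is one more tool, called after "Emit:" in YAML: its name, and indented under it one key for each argument. send_rows: Moves the arm, as the interface text tells. Its arguments: {"type":"object","properties":{"series":{"type":"array","items":{"type":"object","properties":{"wx":{"type":"number"},"wy":{"type":"number"},"wz":{"type":"number"},"dx":{"type":"number"},"dy":{"type":"number"},"dz":{"type":"number"},"fingers":{"type":"number"}}}},"newtons":{"type":"number"}},"required":["series"]}

```bash
ls; mkdir -p pics
python3 - <<'E'
from plant import robot
import cv2,numpy as np
np.set_printoptions(precision=4,suppress=True)
for n in("side","top"):
    im=robot.read_camera(n); cv2.imwrite(f"pics/{n}0.png",im[:,:,::-1]); 
    i=robot.camera_info(n); print({k:(np.array(v) if not isinstance(v,str) else v) for k,v in i.items()})
print(robot.read_state(), robot.tcp_to_grasp)
E
```

```text
pics
{'intrinsics': array([[438.2827,   0.    , 254.8424],
       [  0.    , 438.2827, 190.9295],
       [  0.    ,   0.    ,   1.    ]]), 'extrinsics': array([[-0.9072, -0.4204,  0.0162,  0.4846],
       [ 0.3016, -0.6232,  0.7215, -0.2169],
       [-0.2932,  0.6595,  0.6922, -1.4819],
       [ 0.    ,  0.    ,  0.    ,  1.    ]])}
{'intrinsics': array([[354.8302,   0.    , 254.4639],
       [  0.    , 354.8302, 185.5097],
       [  0.    ,   0.    ,   1.    ]]), 'extrinsics': array([[ 0.0067, -0.9999,  0.0132, -0.0334],
       [ 0.9971,  0.0076,  0.0758, -0.5345],
       [-0.0759,  0.0127,  0.997 , -1.1088],
       [ 0.    ,  0.    ,  0.    ,  1.    ]])}
{'t': 0.1, 'q': array([-1.2254,  0.1311,  1.4892,  0.    ,  1.523 , -0.0854]), 'dq': array([ 0.0008, -0.0032, -0.0022, -0.0015, -0.0001, -0.0006]), 'joint_torque': array([  0.0014, -56.1339, -49.3098,   0.077 ,   0.0291,  -0.0001]), 'tool_pos': array([ 0.2504, -0.5447,  0.2177]), 'orientation': array([-3.0674, -0.6711,  0.0003]), 'force': array([-0.4711,  0.6841,  0.7362]), 'wrist_torque': array([-0.0308, -0.0032,  0.0324]), 'opening': 0.09280674135306237} 0.0188
```

View pics/side0.png

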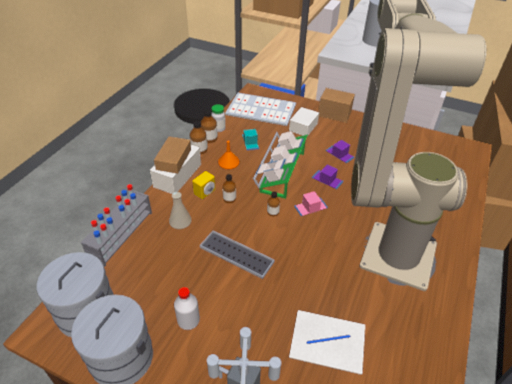

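View pics/top0.png

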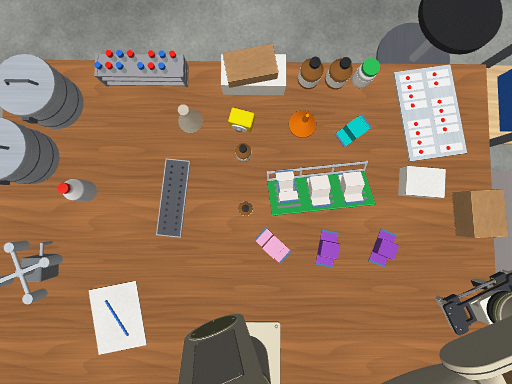

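The side view shows the green rack at about (282,165), the tray at (237,253) and pink, purple and turquoise look-alikes around it. In the top view the rack is at (320,188) with white dishes at (287,187), (319,190) and (352,186). The tray is at (173,198). Next I'll zoom in.

Run:
```python
import cv2,numpy as np
a=cv2.imread("pics/top0.png")[150:225,255:385]; b=cv2.imread("pics/side0.png")[125:205,240:320]
c=cv2.imread("pics/top0.png")[150:245,145:200]
cv2.imwrite("pics/zt.png",cv2.resize(a,None,fx=6,fy=6,interpolation=cv2.INTER_CUBIC))
cv2.imwrite("pics/zs.png",cv2.resize(b,None,fx=7,fy=7,interpolation=cv2.INTER_CUBIC))
cv2.imwrite("pics/ztray.png",cv2.resize(c,None,fx=6,fy=6,interpolation=cv2.INTER_CUBIC))
```

```text
(no output)
```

View pics/zt.png

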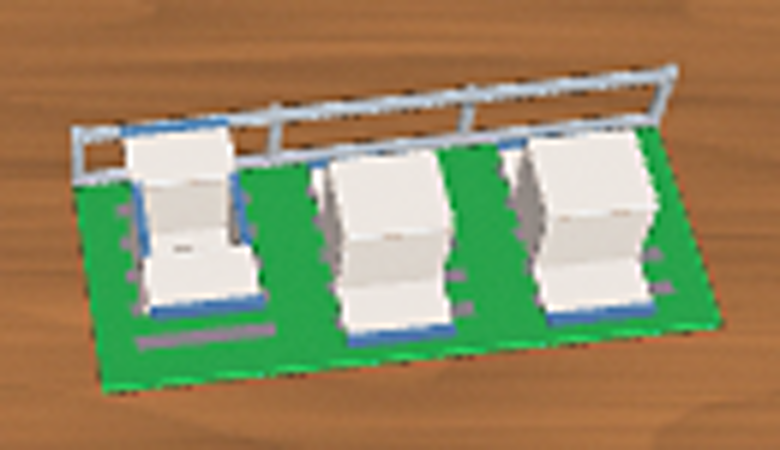

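View pics/zs.png

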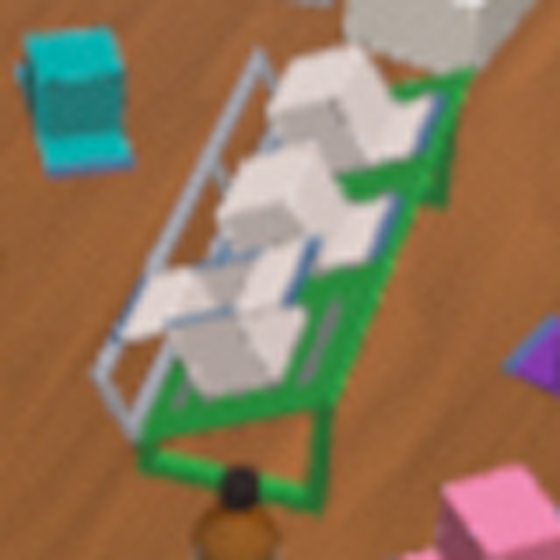

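View pics/ztray.png

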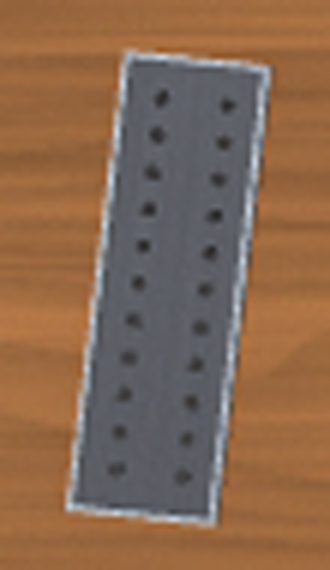

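The top zoom shows dish c, mouth-up, on the left, with two mouth-down white dishes at the middle and right. Next I'll measure the tray and rack by casting rays, then the dishes on the sloping planes.

```bash
cat > h.py <<'E'
from plant import robot
import numpy as np
from scipy.spatial.transform import Rotation as R
np.set_printoptions(precision=4,suppress=True)
def ray(n,uv):
    i=robot.camera_info(n);K=np.array(i["intrinsics"]);E=np.array(i["extrinsics"])
    d=np.linalg.inv(K)@[uv[0],uv[1],1]; d=d*[1,-1,-1]
    Rm=E[:3,:3]; return -Rm.T@E[:3,3], Rm.T@d
def hit(n,uv,N,h):  # plane N.p=h
    o,d=ray(n,uv); return o+d*(h-N@o)/(N@d)
def proj(n,p):
    i=robot.camera_info(n);K=np.array(i["intrinsics"]);E=np.array(i["extrinsics"])
    c=E[:3,:3]@p+E[:3,3]; q=K@(c*[1,-1,-1]); return q[:2]/q[2]
Z=np.array([0,0,1.])
E
python3 - <<'E'
from h import *
zt=lambda u,v:((u+.5)/6-.5+255,(v+.5)/6-.5+150)
zy=lambda u,v:((u+.5)/6-.5+145,(v+.5)/6-.5+150)
zs=lambda u,v:((u+.5)/7-.5+240,(v+.5)/7-.5+125)
c=np.array([hit("top",zy(*p),Z,.012) for p in[(128,50),(270,65),(215,523),(68,512)]])
print("tray",c,c.mean(0)); e=(c[0]+c[1]-c[2]-c[3])/2; print(np.linalg.norm(e),np.linalg.norm(c[0]-c[1]),np.linalg.norm(c[2]-c[3]),np.degrees(np.arctan2(e[1],e[0])))
l=hit("top",zt(105,390),Z,.096);r=hit("top",zt(722,324),Z,.096)
y=(l-r);L=np.linalg.norm(y);y/=L;x=np.cross(y,Z);m=(l+r)/2+x*.0554
print("rack",l,r,L,m,np.degrees(np.arctan2(x[1],x[0])))
m[2]=.064
Xb=x*np.cos(np.pi/6)-Z*.5; N=np.cross(Xb,y)
print("N",N)
def b(n,p,h):
    q=hit(n,p,N,N@m+h); d=q-m; return np.array([d@Xb,d@y,d@N])*1000
S={"mid top50":(.05,[(328,165),(437,152),(452,232),(345,242)]),"mid ledge4":(.004,[(345,333),(452,322)]),
"rt top50":(.05,[(527,138),(636,130),(658,208),(548,220)]),"rt ledge4":(.004,[(547,312),(655,303)]),
"c rim50":(.05,[(125,128),(228,120),(265,293),(152,307)]),"bars0":(0,[(75,185),(655,125)])}
for k,(h,P) in S.items():
    a=np.array([b("top",zt(*p),h) for p in P]); print(k,a[:,:2].tolist().__repr__(),a.mean(0))
print("side")
S={"rt top50":(.05,[(268,110),(292,62),(348,48),(330,97)]),"mid top50":(.05,[(217,207),(237,162),(322,143),(300,195)])
 ,"rt ledge4":(.004,[(412,152),(437,97)]),"mid":(.004,[(378,258),(400,203)]),"c":(.05,[(125,340),(157,277),(318,240),(288,305)])}
for k,(h,P) in S.items():
    a=np.array([b("side",zs(*p),h) for p in P]); print(k,np.round(a[:,:2],1).tolist(),a.mean(0))
E
```

```text
tray [[0.6222 0.2556 0.012 ]
 [0.6147 0.1796 0.012 ]
 [0.371  0.2035 0.012 ]
 [0.3763 0.2809 0.012 ]] [0.496  0.2299 0.012 ]
0.24598838953335828 0.07643952917972816 0.07756466559970812 -5.737914343294226
rack [ 0.4433 -0.0812  0.096 ] [ 0.4779 -0.3869  0.096 ] 0.3076151785803004 [ 0.5156 -0.2278  0.096 ] 6.455977044560763
N [0.4968 0.0562 0.866 ]
mid top50 [[21.419891119537287, 31.46148673582473], [22.35805044846694, -23.411331351919003], [-25.47300592618852, -20.419331766826467], [-24.721659200960826, 31.771952027066384]] [-1.6042  4.8507 50.    ]
mid ledge4 [[-48.570549313530634, 32.02891633679251], [-48.805088741473966, -21.525024082221485]] [-48.6878   5.2519   4.    ]
rt top50 [[25.10554364594144, -69.32498535053084], [23.031881377665993, -123.76292646069241], [-24.20450068685065, -121.84325904765979], [-24.415921566737886, -67.72988261063432]] [ -0.1207 -95.6653  50.    ]
rt ledge4 [[-48.88063779972598, -69.19071824043513], [-50.31595519566237, -123.11407270960503]] [-49.5983 -96.1524   4.    ]
c rim50 [[57.02319107261507, 128.24721897392254], [55.3115592840193, 76.09131532759524], [-48.68114262282516, 74.91402893831936], [-49.79238834060328, 129.4264511520148]] [  3.4653 102.1698  50.    ]
bars0 [[60.16585253505285, 153.8920172666836], [59.63153304037087, -154.19868327060195]] [59.8987 -0.1533  0.    ]
side
rt top50 [[23.2, -68.9], [22.7, -118.0], [-15.6, -116.7], [-19.2, -65.3]] [  2.7601 -92.2071  50.    ]
mid top50 [[25.9, 24.4], [27.4, -19.1], [-29.0, -16.5], [-30.4, 32.9]] [-1.509   5.4458 50.    ]
rt ledge4 [[-51.7, -61.7], [-53.0, -116.3]] [-52.3466 -89.0006   4.    ]
mid [[-59.3, 40.5], [-58.5, -10.4]] [-58.9084  15.0494   4.    ]
c [[45.3, 137.4], [44.8, 82.3], [-57.1, 82.6], [-56.4, 138.2]] [ -5.8565 110.1165  50.    ]
```

```bash
cat >> h.py <<'E'
m=np.array([.5156,-.2278,.064]); ryaw=np.radians(6.46)
xr=np.array([np.cos(ryaw),np.sin(ryaw),0]); yr=np.cross(Z,xr)
Xb=xr*np.cos(np.pi/6)-Z*.5; N=np.cross(Xb,yr)
Rg=R.from_matrix(np.column_stack([np.cross(-yr,-N),-yr,-N]))
T0=np.array([.496,.2299,.003]); tyaw=np.radians(-5.74)
xt=np.array([np.cos(tyaw),np.sin(tyaw),0]); yt=np.cross(Z,xt)
Rp=R.from_matrix(np.column_stack([np.cross(-yt,-Z),-yt,-Z]))
def gp(yd,h=.016,xd=.002): return m+Xb*xd+yr*yd+N*h
def pp(xd,h=.016,yd=0): return T0+xt*xd+yt*yd+Z*h
def rel(p,Rt):
    s=robot.read_state(); d=(p-s["tool_pos"])*100; w=(Rt*R.from_rotvec(s["orientation"]).inv()).as_rotvec()
    print("shift cm",d,"turn",w,"n",max(abs(d).max()/4.17,abs(w).max()/.125)); return d,w
E
python3 - <<'E'
from h import *
import cv2
im=cv2.imread("pics/side0.png")[225:280,190:285]
cv2.imwrite("pics/zst.png",cv2.resize(im,None,fx=7,fy=7,interpolation=cv2.INTER_CUBIC))
for a in(1,-1):
  for b in (1,-1): print(a,b,(proj("side",T0+Z*.009+xt*a*.123+yt*b*.039)-[190,225])*7)
for y in(-.094,.006,.104): print(gp(y),gp(y,.10))
rel(gp(-.094,.10),Rg)
E
```

```text
1 1 [ 67.0451 133.5548]
1 -1 [158.6665  29.7933]
-1 1 [507.0052 352.4948]
-1 -1 [589.3384 235.0335]
[ 0.5358 -0.3201  0.0769] [ 0.5776 -0.3154  0.1496]
[ 0.5246 -0.2207  0.0769] [ 0.5663 -0.216   0.1496]
[ 0.5136 -0.1234  0.0769] [ 0.5553 -0.1186  0.1496]
shift cm [32.7177 22.9285 -6.8075] turn [-0.1428  0.5062 -0.3103] n 7.845980302238287
```

View pics/zst.png

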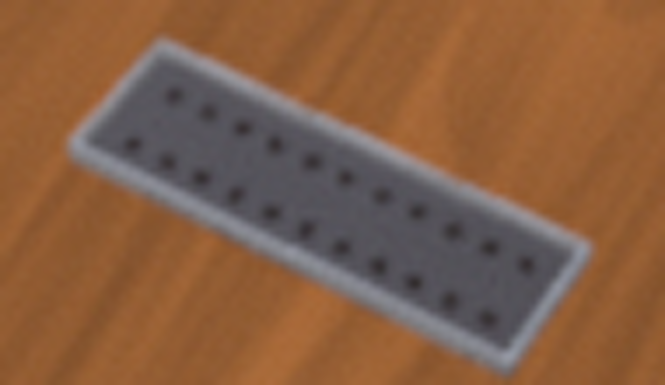

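The candidates in the top view:
- White dishes on the rack: (287,187), which is mouth-up dish c, and (319,190) and (352,186), which are mouth-down.
- Look-alikes: pink (273,246), purple (328,248) and (383,247), turquoise (353,131).

I choose the white ones, and the close crops above confirm that. The tray agrees in both views to about 1 px. I'll start with the right-hand dish.

Emit:
send_rows:
  newtons: 15
  series:
    - {"dx":2.7,"dy":1.9,"dz":0,"wx":-0.012,"wy":0.042,"wz":-0.026,"fingers":30}
    - {"dx":2.7,"dy":1.9,"dz":0,"wx":-0.012,"wy":0.042,"wz":-0.026,"fingers":30}
    - {"dx":2.7,"dy":1.9,"dz":0,"wx":-0.012,"wy":0.042,"wz":-0.026,"fingers":30}
    - {"dx":2.7,"dy":1.9,"dz":0,"wx":-0.012,"wy":0.042,"wz":-0.026,"fingers":30}
    - {"dx":2.7,"dy":1.9,"dz":0,"wx":-0.012,"wy":0.042,"wz":-0.026,"fingers":30}
    - {"dx":2.7,"dy":1.9,"dz":0,"wx":-0.012,"wy":0.042,"wz":-0.026,"fingers":30}
    - {"dx":2.7,"dy":1.9,"dz":0,"wx":-0.012,"wy":0.042,"wz":-0.026,"fingers":30}
    - {"dx":2.7,"dy":1.9,"dz":0,"wx":-0.012,"wy":0.042,"wz":-0.026,"fingers":30}
    - {"dx":2.7,"dy":1.9,"dz":0,"wx":-0.012,"wy":0.042,"wz":-0.026,"fingers":30}
    - {"dx":2.7,"dy":1.9,"dz":0,"wx":-0.012,"wy":0.042,"wz":-0.026,"fingers":30}

```text
t: 0.93
tool_pos: [0.5192, -0.3496, 0.2155]
orientation: [3.019, 0.205, -0.705]
force: [0.5, 0.2, 0.6]
opening: 0.0819
```

```bash
sed -i 's/.2299,.003/.2315,.003/' h.py
python3 - <<'E'
from h import *
s=robot.read_state();print(s["t"],s["tool_pos"],s["q"],s["force"],s["opening"])
rel(gp(-.094,.10),Rg)
E
```

```text
0.9333 [ 0.5192 -0.3496  0.2155] [-0.5117  0.5868  1.002  -0.2904  1.9126  0.8756] [0.5408 0.1857 0.579 ] 0.08192559675445063
shift cm [ 5.8355  3.4244 -6.5891] turn [-0.0048  0.0645 -0.0237] n 1.5801234586967843
```

Emit:
send_rows:
  series:
    - {"dx":1.95,"dy":1.15,"dz":-2.2,"wx":-0.002,"wy":0.022,"wz":-0.008,"fingers":30}
    - {"dx":1.95,"dy":1.15,"dz":-2.2,"wx":-0.002,"wy":0.022,"wz":-0.008,"fingers":30}
    - {"dx":1.95,"dy":1.15,"dz":-2.2,"wx":-0.002,"wy":0.022,"wz":-0.008,"fingers":30}
    - {"fingers":30}

```text
schema error: expected keys wx, wy, wz, dx, dy, dz, fingers
```

Run:
```python
from h import *
import cv2
a=robot.read_camera("side");b=robot.read_camera("top")
cv2.imwrite("pics/s1.png",cv2.resize(a[90:240,220:400],None,fx=4,fy=4)[:,:,::-1]);cv2.imwrite("pics/t1.png",cv2.resize(b[130:270,250:420],None,fx=4,fy=4)[:,:,::-1])
rel(gp(-.094,.10),Rg);rel(gp(-.094,.016),Rg)
```

```text
shift cm [ 5.6289  3.0534 -5.9988] turn [-0.0116  0.0589 -0.0303] n 1.4385568610596435
shift cm [  1.4556   2.5809 -13.2734] turn [-0.0116  0.0589 -0.0303] n 3.1830684658052766
```

View pics/s1.png

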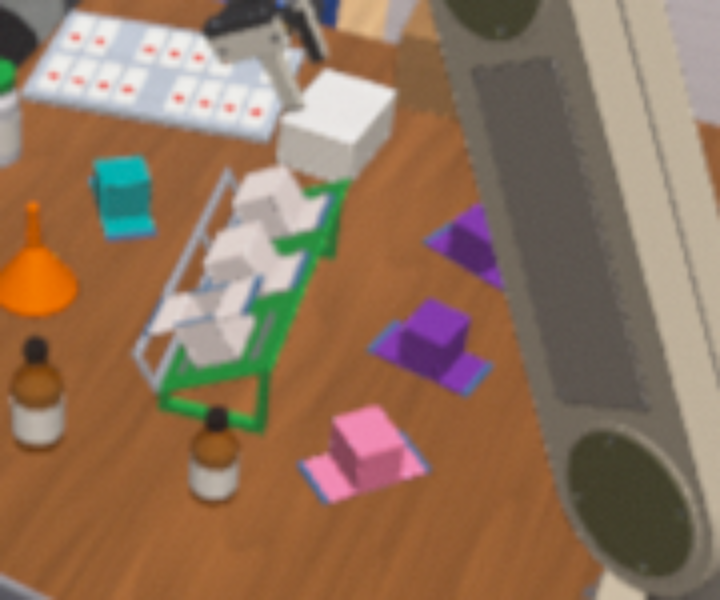

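View pics/t1.png

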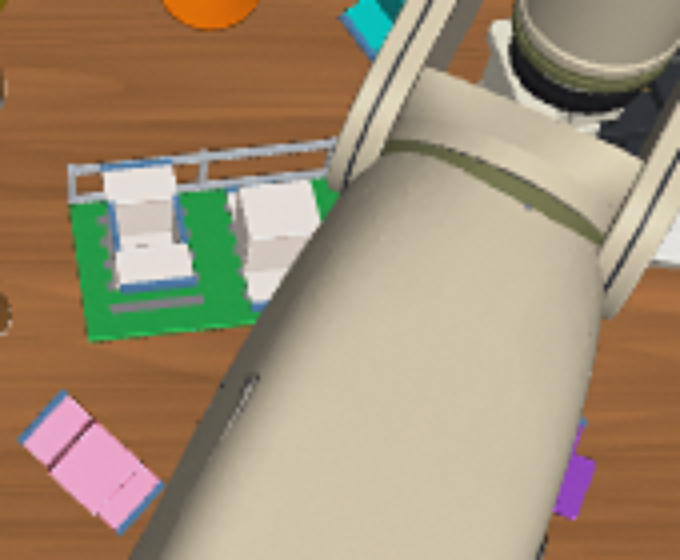

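The side view shows the gripper above and behind the carton at about (270,60) in the crop, and the dishes untouched. The call was refused because every key is required, so I'll resend it.

Emit:
send_rows:
  series:
    - {"dx":1.9,"dy":1.05,"dz":-2.0,"wx":-0.004,"wy":0.02,"wz":-0.01,"fingers":30}
    - {"dx":1.9,"dy":1.05,"dz":-2.0,"wx":-0.004,"wy":0.02,"wz":-0.01,"fingers":30}
    - {"dx":1.9,"dy":1.05,"dz":-2.0,"wx":-0.004,"wy":0.02,"wz":-0.01,"fingers":30}
    - {"dx":0,"dy":0,"dz":0,"wx":0,"wy":0,"wz":0,"fingers":30}

```text
t: 1.37
tool_pos: [0.5793, -0.3123, 0.1418]
orientation: [2.999, 0.173, -0.819]
force: [-0.9, 0.6, -2.9]
opening: 0.0823
```

Run:
```python
from h import *
import cv2
a=robot.read_camera("side")
cv2.imwrite("pics/s2.png",cv2.resize(a[90:240,220:400],None,fx=4,fy=4)[:,:,::-1])
rel(gp(-.094,.10),Rg);rel(gp(-.094,.016),Rg)
```

```text
shift cm [-0.1177 -0.1377  0.4744] turn [ 0.0003 -0.0068 -0.0013] n 0.11376865541768945
shift cm [-4.2911 -0.6102 -6.8002] turn [ 0.0003 -0.0068 -0.0013] n 1.6307429493279433
```

View pics/s2.png

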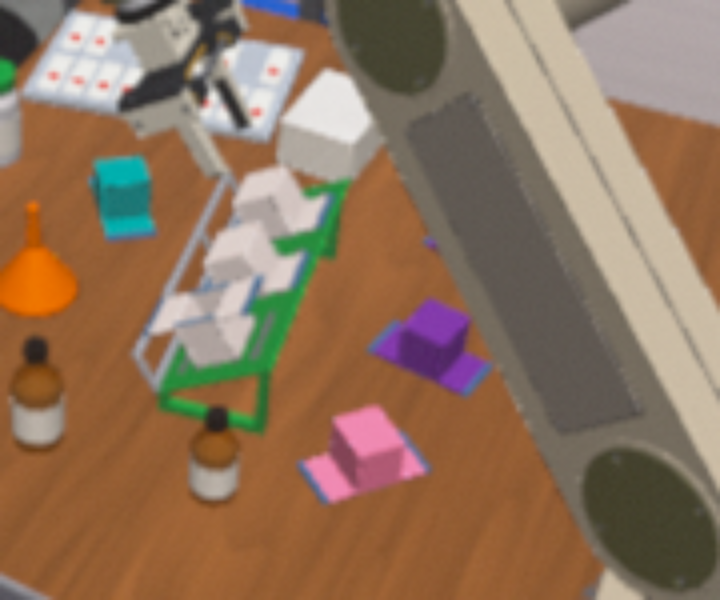

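The fingers at (215,175) and (240,115) lie up-normal of the right-hand dish at (265,200). I'll descend along the board normal.

Emit:
send_rows:
  series:
    - {"dx":-1.1,"dy":-0.15,"dz":-1.7,"wx":0,"wy":-0.002,"wz":0,"fingers":30}
    - {"dx":-1.1,"dy":-0.15,"dz":-1.7,"wx":0,"wy":-0.002,"wz":0,"fingers":30}
    - {"dx":-1.1,"dy":-0.15,"dz":-1.7,"wx":0,"wy":-0.002,"wz":0,"fingers":30}
    - {"dx":-0.8,"dy":-0.15,"dz":-1.3,"wx":0,"wy":0,"wz":0,"fingers":30}
    - {"dx":0,"dy":0,"dz":0,"wx":0,"wy":0,"wz":0,"fingers":30}

```text
t: 1.83
tool_pos: [0.5357, -0.3251, 0.0853]
orientation: [3.0, 0.168, -0.789]
force: [-0.2, 1.0, 0.6]
opening: 0.0818
```

Run:
```python
from h import *
import cv2
a=robot.read_camera("side")
cv2.imwrite("pics/s3.png",cv2.resize(a[90:240,220:400],None,fx=4,fy=4)[:,:,::-1])
rel(gp(-.094,.016),Rg); s=robot.read_state(); print(s["force"])
```

```text
shift cm [-0.088   0.5301 -1.0225] turn [ 0.0062  0.0114 -0.0007] n 0.2452152934987116
[-0.5932 -0.1926  0.1774]
```

View pics/s3.png

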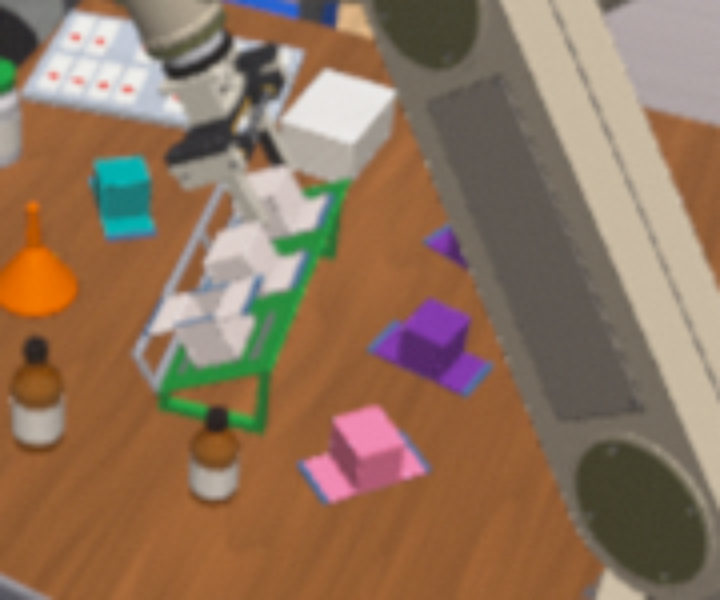

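One finger is now down in the gap beside the right-hand dish at (262,215), with no contact force. I'll finish the descent and close.

Emit:
send_rows:
  newtons: 25
  series:
    - {"dx":-0.05,"dy":0.4,"dz":-0.5,"wx":0.003,"wy":0.006,"wz":0,"fingers":30}
    - {"dx":-0.05,"dy":0.1,"dz":-0.5,"wx":0.003,"wy":0.005,"wz":0,"fingers":30}
    - {"dx":0,"dy":0,"dz":0,"wx":0,"wy":0,"wz":0,"fingers":30}
    - {"dx":0,"dy":0,"dz":0,"wx":0,"wy":0,"wz":0,"fingers":255}
    - {"dx":0,"dy":0,"dz":0,"wx":0,"wy":0,"wz":0,"fingers":255}
    - {"dx":0,"dy":0,"dz":0,"wx":0,"wy":0,"wz":0,"fingers":255}
    - {"dx":0,"dy":0,"dz":0,"wx":0,"wy":0,"wz":0,"fingers":255}
    - {"dx":0,"dy":0,"dz":0,"wx":0,"wy":0,"wz":0,"fingers":255}
    - {"dx":0,"dy":0,"dz":0,"wx":0,"wy":0,"wz":0,"fingers":255}

```text
t: 2.63
tool_pos: [0.54, -0.3223, 0.0854]
orientation: [3.001, 0.168, -0.787]
force: [-1.4, -1.0, -0.4]
opening: 0.0536
```

Run:
```python
from h import *
rel(gp(-.094,.016),Rg); s=robot.read_state(); print(s["force"],s["opening"],s["tool_pos"])
rel(gp(-.094,.10),Rg)
```

```text
shift cm [-0.4175  0.2193 -0.8545] turn [ 0.0048  0.0107 -0.0005] n 0.20492412387979833
[-1.437  -0.9891 -0.4058] 0.053562761496430994 [ 0.54   -0.3223  0.0854]
shift cm [3.7558 0.6918 6.4201] turn [ 0.0048  0.0107 -0.0005] n 1.5395874808658343
```

The dish is gripped, with the opening at 53.6 mm, but the pads are about 9 mm higher than planned. I'll reopen and go lower.

Emit:
send_rows:
  series:
    - {"dx":0,"dy":0,"dz":0,"wx":0,"wy":0,"wz":0,"fingers":40}
    - {"dx":0,"dy":0,"dz":0,"wx":0,"wy":0,"wz":0,"fingers":40}
    - {"dx":-0.3,"dy":0.1,"dz":-0.5,"wx":0.003,"wy":0.006,"wz":0,"fingers":40}
    - {"dx":-0.3,"dy":0.1,"dz":-0.5,"wx":0.003,"wy":0.005,"wz":0,"fingers":40}
    - {"dx":-0.1,"dy":0,"dz":-0.2,"wx":0,"wy":0,"wz":0,"fingers":40}

```text
t: 3.05
tool_pos: [0.5333, -0.3206, 0.0729]
orientation: [3.002, 0.171, -0.803]
force: [0.1, -0.2, 0.2]
opening: 0.0779
```

Run:
```python
from h import *
rel(gp(-.094,.016),Rg); s=robot.read_state(); print(s["force"],s["opening"],s["tool_pos"])
```

```text
shift cm [0.2544 0.0485 0.3957] turn [-0.0005  0.0007 -0.001 ] n 0.09488792106482466
[ 0.0752 -0.2486  0.1528] 0.0778818973423991 [ 0.5333 -0.3206  0.0729]
```

Emit:
send_rows:
  series:
    - {"dx":0.1,"dy":0,"dz":0.2,"wx":0,"wy":0,"wz":0,"fingers":40}
    - {"dx":0,"dy":0,"dz":0,"wx":0,"wy":0,"wz":0,"fingers":40}

```text
t: 3.22
tool_pos: [0.5332, -0.3202, 0.0734]
orientation: [3.003, 0.171, -0.807]
force: [-0.1, 0.8, 0.2]
opening: 0.0783
```

Run:
```python
from h import *
rel(gp(-.094,.016),Rg); s=robot.read_state(); print(s["force"],s["opening"],s["tool_pos"])
```

```text
shift cm [0.2669 0.0136 0.3428] turn [-0.0018 -0.0017 -0.0007] n 0.08221706094591605
[-0.1127  0.8174  0.159 ] 0.07831795521822982 [ 0.5332 -0.3202  0.0734]
```

Emit:
send_rows:
  series:
    - {"dx":0.25,"dy":0,"dz":0.4,"wx":0,"wy":0,"wz":0,"fingers":40}
    - {"dx":0.05,"dy":0,"dz":0.1,"wx":0,"wy":0,"wz":0,"fingers":40}
    - {"dx":0,"dy":0,"dz":0,"wx":0,"wy":0,"wz":0,"fingers":255}
    - {"dx":0,"dy":0,"dz":0,"wx":0,"wy":0,"wz":0,"fingers":255}
    - {"dx":0,"dy":0,"dz":0,"wx":0,"wy":0,"wz":0,"fingers":255}
    - {"dx":0,"dy":0,"dz":0,"wx":0,"wy":0,"wz":0,"fingers":255}
    - {"dx":0,"dy":0,"dz":0,"wx":0,"wy":0,"wz":0,"fingers":255}

```text
t: 3.8
tool_pos: [0.5372, -0.3207, 0.0799]
orientation: [3.002, 0.171, -0.805]
force: [-0.4, -0.4, -1.0]
opening: 0.0538
```

Run:
```python
from h import *
rel(gp(-.094,.016),Rg); s=robot.read_state(); print(s["force"],s["opening"],s["tool_pos"])
rel(pp(.056,.12),Rp)
```

```text
shift cm [-0.1371  0.0564 -0.3003] turn [-0.0007 -0.0001 -0.0008] n 0.07202511544811657
[-0.3548 -0.436  -0.9773] 0.05375753411524327 [ 0.5372 -0.3207  0.0799]
shift cm [ 1.4502 54.6572  4.314 ] turn [ 0.0028 -0.5246 -0.209 ] n 13.107235416134754
```

Emit:
send_rows:
  series:
    - {"dx":0.5,"dy":0.05,"dz":0.9,"wx":0,"wy":0,"wz":0,"fingers":255}
    - {"dx":1.0,"dy":0.1,"dz":1.75,"wx":0,"wy":0,"wz":0,"fingers":255}
    - {"dx":1.5,"dy":0.15,"dz":2.6,"wx":0,"wy":0,"wz":0,"fingers":255}
    - {"dx":0,"dy":0,"dz":3,"wx":0,"wy":0,"wz":0,"fingers":255}
    - {"dx":0,"dy":0,"dz":3,"wx":0,"wy":0,"wz":0,"fingers":255}
    - {"dx":0,"dy":0,"dz":2,"wx":0,"wy":0,"wz":0,"fingers":255}

```text
t: 4.3
tool_pos: [0.5642, -0.3137, 0.2094]
orientation: [3.006, 0.176, -0.829]
force: [0.7, -0.1, -1.7]
opening: 0.0539
```

Run:
```python
from h import *
import cv2
a=robot.read_camera("side")
cv2.imwrite("pics/s4.png",cv2.resize(a[60:240,190:400],None,fx=3.5,fy=3.2)[:,:,::-1])
s=robot.read_state(); print(s["force"],s["opening"],s["tool_pos"])
rel(pp(.056,.15),Rp)
```

```text
[ 0.0408 -0.2121  1.3833] 0.0539343660839514 [ 0.5653 -0.3144  0.2139]
shift cm [-1.3537 54.027  -6.0879] turn [-0.0053 -0.5337 -0.211 ] n 12.956117526667937
```

View pics/s4.png

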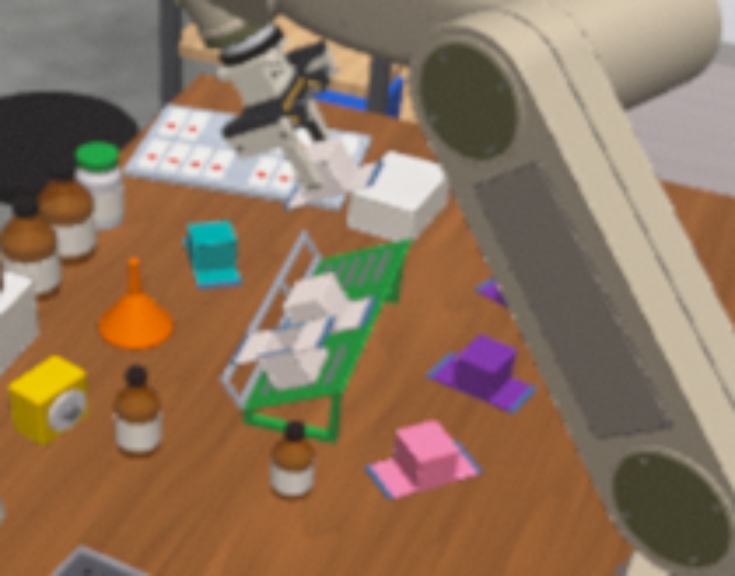

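Dish 1 is held square in the fingers at about (325,165). I'll carry it to the tray while levelling it.

Emit:
send_rows:
  series:
    - {"dx":-0.1,"dy":2.0,"dz":0,"wx":0,"wy":-0.02,"wz":-0.01,"fingers":255}
    - {"dx":-0.1,"dy":3.4,"dz":0,"wx":0,"wy":-0.035,"wz":-0.014,"fingers":255}
    - {"dx":-0.1,"dy":3.4,"dz":0,"wx":0,"wy":-0.035,"wz":-0.014,"fingers":255}
    - {"dx":-0.1,"dy":3.4,"dz":0,"wx":0,"wy":-0.035,"wz":-0.014,"fingers":255}
    - {"dx":-0.1,"dy":3.4,"dz":0,"wx":0,"wy":-0.035,"wz":-0.014,"fingers":255}
    - {"dx":-0.1,"dy":3.4,"dz":0,"wx":0,"wy":-0.035,"wz":-0.014,"fingers":255}
    - {"dx":-0.1,"dy":3.4,"dz":0,"wx":0,"wy":-0.035,"wz":-0.014,"fingers":255}
    - {"dx":-0.1,"dy":3.4,"dz":0,"wx":0,"wy":-0.035,"wz":-0.014,"fingers":255}
    - {"dx":-0.1,"dy":3.4,"dz":0,"wx":0,"wy":-0.035,"wz":-0.014,"fingers":255}
    - {"dx":-0.1,"dy":3.4,"dz":0,"wx":0,"wy":-0.035,"wz":-0.014,"fingers":255}
    - {"dx":-0.1,"dy":3.4,"dz":0,"wx":0,"wy":-0.035,"wz":-0.014,"fingers":255}
    - {"dx":-0.1,"dy":3.4,"dz":0,"wx":0,"wy":-0.035,"wz":-0.014,"fingers":255}
    - {"dx":-0.1,"dy":3.4,"dz":0,"wx":0,"wy":-0.035,"wz":-0.014,"fingers":255}
    - {"dx":-0.1,"dy":3.4,"dz":0,"wx":0,"wy":-0.035,"wz":-0.014,"fingers":255}
    - {"dx":0,"dy":3.4,"dz":0,"wx":0,"wy":-0.035,"wz":-0.014,"fingers":255}
    - {"dx":0,"dy":2.5,"dz":0,"wx":0,"wy":-0.03,"wz":-0.01,"fingers":255}

```text
t: 5.68
tool_pos: [0.5452, 0.2258, 0.2066]
orientation: [-3.116, 0.197, -0.043]
force: [-0.4, -0.4, -1.9]
opening: 0.054
```

Run:
```python
from h import *
s=robot.read_state(); print(s["force"],s["opening"],s["tool_pos"],s["t"])
rel(pp(.056,.06),Rp)
```

```text
[-0.4016 -0.4255 -1.9305] 0.05404179823097075 [0.5452 0.2258 0.2066] 5.6833
shift cm [  0.6484   0.0131 -14.3613] turn [-0.0173  0.0285  0.0259] n 3.4439483932457033
```

Emit:
send_rows:
  series:
    - {"dx":0.2,"dy":0,"dz":-2.6,"wx":-0.005,"wy":0.007,"wz":0.006,"fingers":255}
    - {"dx":0.2,"dy":0,"dz":-2.6,"wx":-0.005,"wy":0.007,"wz":0.006,"fingers":255}
    - {"dx":0.2,"dy":0,"dz":-2.6,"wx":-0.004,"wy":0.007,"wz":0.006,"fingers":255}
    - {"dx":0.1,"dy":0,"dz":-2.6,"wx":-0.003,"wy":0.007,"wz":0.006,"fingers":255}
    - {"dx":0,"dy":0,"dz":-2.0,"wx":0,"wy":0,"wz":0,"fingers":255}
    - {"dx":0,"dy":0,"dz":-1.0,"wx":0,"wy":0,"wz":0,"fingers":255}
    - {"dx":0,"dy":0,"dz":0,"wx":0,"wy":0,"wz":0,"fingers":255}

```text
t: 6.27
tool_pos: [0.5475, 0.2356, 0.0674]
orientation: [-3.135, 0.143, -0.003]
force: [-0.1, -0.1, -2.5]
opening: 0.054
```

Run:
```python
from h import *
import cv2
a=robot.read_camera("side");b=robot.read_camera("top")
cv2.imwrite("pics/s5.png",cv2.resize(a[180:290,170:300],None,fx=5,fy=5)[:,:,::-1]);cv2.imwrite("pics/t5.png",cv2.resize(b[140:250,120:250],None,fx=5,fy=5)[:,:,::-1])
s=robot.read_state(); print(s["force"],s["opening"],s["tool_pos"],s["t"])
rel(pp(.057,.0193),Rp)
```

```text
[-0.3933  0.0577 -0.8294] 0.053884326112367834 [0.549  0.236  0.0702] 6.3667
shift cm [ 0.3717 -1.0186 -4.7866] turn [-0.0046  0.0054 -0.0091] n 1.1478705369783009
```

View pics/s5.png

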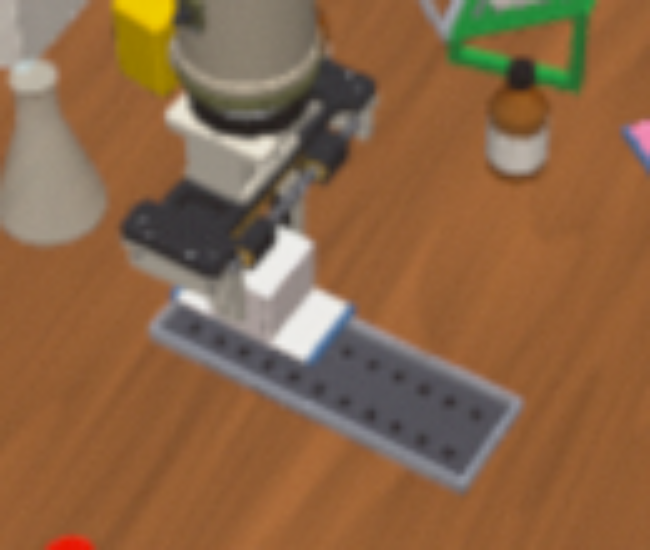

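View pics/t5.png

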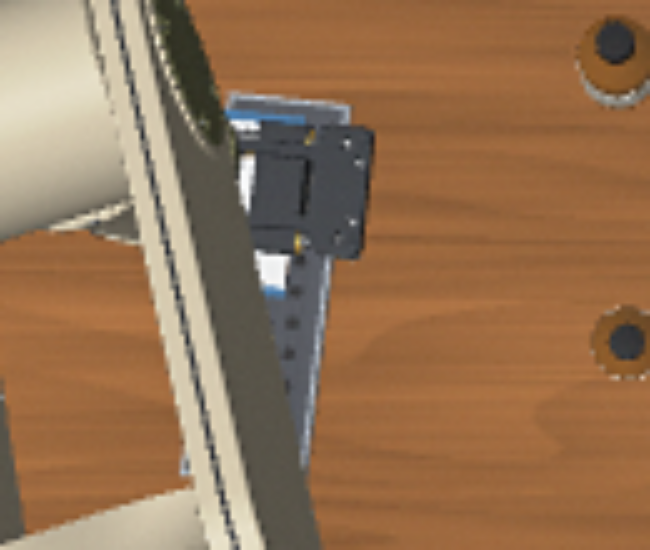

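Dish 1 is level above the far end of the tray, at (290,300) in the side crop. I'll correct y by about 1 cm and lower it.

Emit:
send_rows:
  series:
    - {"dx":0.25,"dy":-0.6,"dz":-0.6,"wx":-0.004,"wy":0.004,"wz":-0.007,"fingers":255}
    - {"dx":0.15,"dy":-0.4,"dz":-0.8,"wx":0,"wy":0,"wz":0,"fingers":255}
    - {"dx":0,"dy":0,"dz":-0.9,"wx":0,"wy":0,"wz":0,"fingers":255}
    - {"dx":0,"dy":0,"dz":-0.8,"wx":0,"wy":0,"wz":0,"fingers":255}
    - {"dx":0,"dy":0,"dz":-0.5,"wx":0,"wy":0,"wz":0,"fingers":255}
    - {"dx":0,"dy":0,"dz":0,"wx":0,"wy":0,"wz":0,"fingers":255}

```text
t: 6.87
tool_pos: [0.5587, 0.2255, 0.0379]
orientation: [-3.133, 0.157, -0.019]
force: [-0.2, -0.9, -2.5]
opening: 0.0538
```

Run:
```python
from h import *
s=robot.read_state(); print(s["force"],s["opening"],s["tool_pos"],s["t"])
rel(pp(.057,.0193),Rp)
```

```text
[-0.1764 -0.9023 -2.5025] 0.05380114718267853 [0.5587 0.2255 0.0379] 6.8667
shift cm [-0.601   0.0265 -1.5648] turn [-0.0035  0.0122  0.0002] n 0.37524216201881
```

Emit:
send_rows:
  series:
    - {"dx":-0.4,"dy":0,"dz":-0.4,"wx":-0.003,"wy":0.006,"wz":0,"fingers":255}
    - {"dx":-0.15,"dy":0,"dz":-0.4,"wx":0,"wy":0.004,"wz":0,"fingers":255}
    - {"dx":0,"dy":0,"dz":-0.3,"wx":0,"wy":0,"wz":0,"fingers":255}
    - {"dx":0,"dy":0,"dz":0,"wx":0,"wy":0,"wz":0,"fingers":255}

```text
t: 7.2
tool_pos: [0.5524, 0.2257, 0.0258]
orientation: [-3.137, 0.157, -0.001]
force: [0.2, 0.2, -2.7]
opening: 0.0541
```

Run:
```python
from h import *
s=robot.read_state(); print(s["force"],s["opening"],s["tool_pos"],s["t"])
rel(pp(.057,.0193),Rp)
```

```text
[ 0.1544  0.2144 -2.7467] 0.054114899876968416 [0.5524 0.2257 0.0258] 7.2
shift cm [ 0.033   0.0087 -0.3459] turn [-0.0002  0.0007  0.0001] n 0.0829494456887721
```

Emit:
send_rows:
  series:
    - {"dx":0,"dy":0,"dz":-0.25,"wx":0,"wy":0,"wz":0,"fingers":255}
    - {"dx":0,"dy":0,"dz":-0.15,"wx":0,"wy":0,"wz":0,"fingers":255}
    - {"dx":0,"dy":0,"dz":-0.1,"wx":0,"wy":0,"wz":0,"fingers":255}

```text
t: 7.45
tool_pos: [0.5529, 0.226, 0.0226]
orientation: [-3.137, 0.157, -0.002]
force: [-7.5, -2.5, 10.4]
opening: 0.0536
```

Run:
```python
from h import *
s=robot.read_state(); print(s["force"],s["wrist_torque"],s["opening"],s["tool_pos"],s["t"])
rel(pp(.057,.0193),Rp)
```

```text
[-7.4741 -2.5414 10.4496] [-0.3095  1.1701 -0.0189] 0.05361783621886152 [0.5529 0.226  0.0226] 7.45
shift cm [-0.0164 -0.021  -0.0279] turn [-0.0002  0.0015 -0.0004] n 0.011767639648586818
```

Contact came at 10 N at the expected height, so the dish is on the floor. I'll release and rise.

Emit:
send_rows:
  series:
    - {"dx":0,"dy":0,"dz":0,"wx":0,"wy":0,"wz":0,"fingers":60}
    - {"dx":0,"dy":0,"dz":0,"wx":0,"wy":0,"wz":0,"fingers":60}
    - {"dx":0,"dy":0,"dz":0,"wx":0,"wy":0,"wz":0,"fingers":40}
    - {"dx":0,"dy":0,"dz":1.5,"wx":0,"wy":0,"wz":0,"fingers":40}
    - {"dx":0,"dy":0,"dz":3.0,"wx":0,"wy":0,"wz":0,"fingers":40}
    - {"dx":0,"dy":0,"dz":4.0,"wx":0,"wy":0,"wz":0,"fingers":40}
    - {"dx":0,"dy":0,"dz":4.0,"wx":0,"wy":0,"wz":0,"fingers":40}
    - {"dx":0,"dy":-1.5,"dz":3.0,"wx":0,"wy":0,"wz":0,"fingers":30}

```text
t: 8.12
tool_pos: [0.5464, 0.2108, 0.1741]
orientation: [3.134, -0.154, -0.019]
force: [1.1, -0.4, 0.2]
opening: 0.0808
```

Run:
```python
from h import *
import cv2
a=robot.read_camera("side")
cv2.imwrite("pics/s6.png",cv2.resize(a[180:290,170:300],None,fx=5,fy=5)[:,:,::-1])
s=robot.read_state(); print(s["force"],s["opening"],s["tool_pos"],s["t"])
rel(gp(.006,.12),Rg)
```

```text
[3.8761 0.5724 5.4311] 0.08124267328883059 [0.5498 0.2083 0.1812] 8.1667
shift cm [  2.6432 -42.3148  -1.4254] turn [-0.0005  0.5214  0.2061] n 10.14742932565527
```

View pics/s6.png

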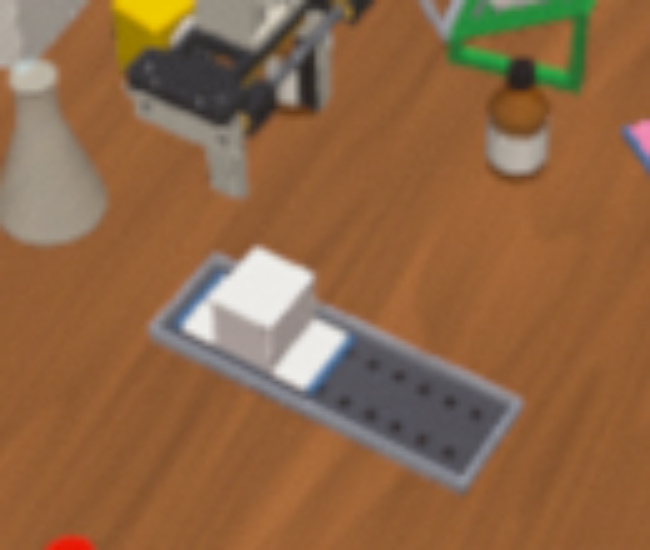

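Dish 1 sits flat and square in the far half of the tray, at (265,315). I'll return for the middle dish.

Emit:
send_rows:
  series:
    - {"dx":0.2,"dy":-2.5,"dz":0,"wx":0,"wy":0.03,"wz":0.012,"fingers":30}
    - {"dx":0.2,"dy":-3.5,"dz":0,"wx":0,"wy":0.043,"wz":0.017,"fingers":30}
    - {"dx":0.2,"dy":-3.5,"dz":0,"wx":0,"wy":0.043,"wz":0.017,"fingers":30}
    - {"dx":0.2,"dy":-3.5,"dz":0,"wx":0,"wy":0.043,"wz":0.017,"fingers":30}
    - {"dx":0.2,"dy":-3.5,"dz":0,"wx":0,"wy":0.043,"wz":0.017,"fingers":30}
    - {"dx":0.2,"dy":-3.5,"dz":0,"wx":0,"wy":0.043,"wz":0.017,"fingers":30}
    - {"dx":0.2,"dy":-3.5,"dz":0,"wx":0,"wy":0.043,"wz":0.017,"fingers":30}
    - {"dx":0.2,"dy":-3.5,"dz":0,"wx":0,"wy":0.043,"wz":0.017,"fingers":30}
    - {"dx":0.2,"dy":-3.5,"dz":0,"wx":0,"wy":0.043,"wz":0.017,"fingers":30}
    - {"dx":0.2,"dy":-3.5,"dz":0,"wx":0,"wy":0.043,"wz":0.017,"fingers":30}
    - {"dx":0.2,"dy":-3.5,"dz":0,"wx":0,"wy":0.043,"wz":0.017,"fingers":30}
    - {"dx":0.2,"dy":-3.0,"dz":0,"wx":0,"wy":0.043,"wz":0.017,"fingers":30}
    - {"dx":0,"dy":0,"dz":0,"wx":0,"wy":0,"wz":0,"fingers":30}
    - {"dx":0,"dy":0,"dz":0,"wx":0,"wy":0,"wz":0,"fingers":30}

```text
t: 9.33
tool_pos: [0.5767, -0.2156, 0.186]
orientation: [3.022, 0.175, -0.788]
force: [0.1, 0.3, 0.7]
opening: 0.082
```

Run:
```python
from h import *
import cv2
a=robot.read_camera("side")
cv2.imwrite("pics/s7.png",cv2.resize(a[90:240,220:400],None,fx=4,fy=4)[:,:,::-1])
s=robot.read_state(); print(s["force"],s["opening"],s["tool_pos"],s["t"])
rel(gp(.006,.10),Rg)
rel(gp(.006,.04),Rg)
```

```text
[ 0.1166 -1.0912 -1.397 ] 0.08210388210993941 [ 0.5761 -0.2156  0.1855] 9.3833
shift cm [-0.9756 -0.0428 -3.5942] turn [-0.0165  0.0115  0.0013] n 0.8619096859409819
shift cm [-3.9565 -0.3803 -8.7903] turn [-0.0165  0.0115  0.0013] n 2.107989403616434
```

View pics/s7.png

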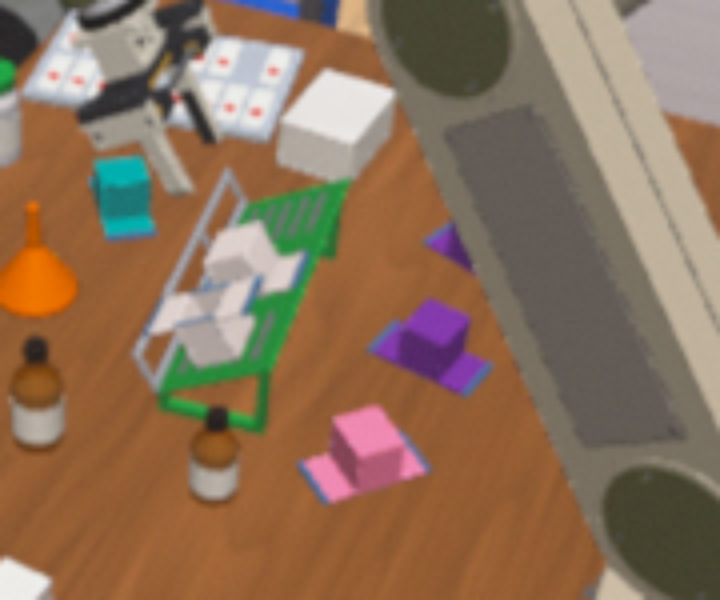

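The gripper is up the board normal from the middle dish at (245,255). Descending in two stages.

Emit:
send_rows:
  series:
    - {"dx":-0.5,"dy":0,"dz":-1.8,"wx":-0.008,"wy":0.006,"wz":0,"fingers":30}
    - {"dx":-0.5,"dy":0,"dz":-1.8,"wx":-0.008,"wy":0.006,"wz":0,"fingers":30}
    - {"dx":-1.0,"dy":-0.1,"dz":-1.75,"wx":0,"wy":0,"wz":0,"fingers":30}
    - {"dx":-1.0,"dy":-0.1,"dz":-1.75,"wx":0,"wy":0,"wz":0,"fingers":30}
    - {"dx":-0.7,"dy":-0.1,"dz":-1.2,"wx":0,"wy":0,"wz":0,"fingers":30}
    - {"dx":0,"dy":0,"dz":0,"wx":0,"wy":0,"wz":0,"fingers":30}

```text
t: 9.88
tool_pos: [0.5404, -0.2121, 0.1035]
orientation: [3.003, 0.175, -0.785]
force: [-1.3, 0.6, -0.8]
opening: 0.0823
```

Run:
```python
from h import *
import cv2
a=robot.read_camera("side")
cv2.imwrite("pics/s8.png",cv2.resize(a[90:240,220:400],None,fx=4,fy=4)[:,:,::-1])
s=robot.read_state(); print(s["force"],s["opening"],s["tool_pos"],s["t"])
rel(gp(.006,.018),Rg)
```

```text
[ 1.1779 -0.0865 -0.1474] 0.08223841442367222 [ 0.5413 -0.212   0.1048] 9.9333
shift cm [-1.5741 -0.8671 -2.6251] turn [ 0.0019  0.0137 -0.0045] n 0.6295208036390888
```

View pics/s8.png

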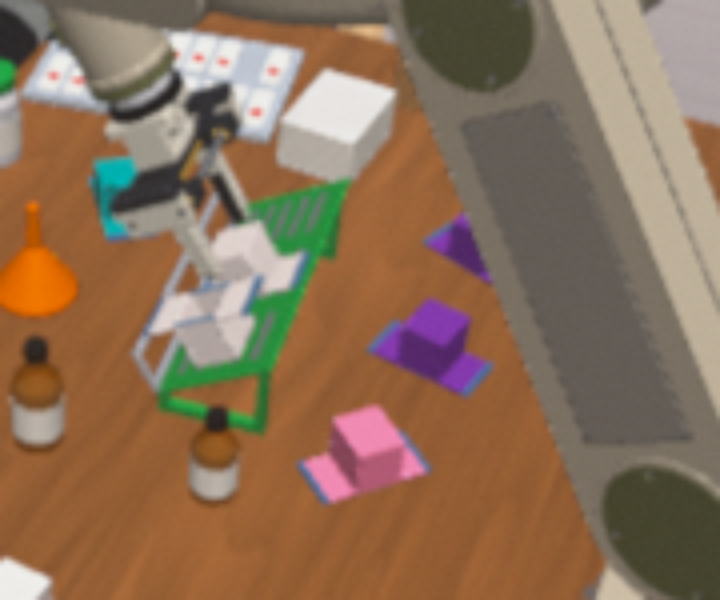

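The left finger at (205,265) is just above dish c's rim level, so I'll correct y by 8 mm before going lower.

Emit:
send_rows:
  series:
    - {"dx":0,"dy":-0.5,"dz":0,"wx":0,"wy":0.01,"wz":-0.004,"fingers":36}
    - {"dx":0,"dy":-0.35,"dz":0,"wx":0,"wy":0.003,"wz":0,"fingers":36}
    - {"dx":-0.5,"dy":0,"dz":-0.9,"wx":0,"wy":0,"wz":0,"fingers":36}
    - {"dx":-0.4,"dy":0,"dz":-0.7,"wx":0,"wy":0,"wz":0,"fingers":36}
    - {"dx":-0.3,"dy":0,"dz":-0.5,"wx":0,"wy":0,"wz":0,"fingers":36}
    - {"dx":0,"dy":0,"dz":0,"wx":0,"wy":0,"wz":0,"fingers":36}

```text
t: 10.43
tool_pos: [0.5332, -0.2204, 0.0881]
orientation: [3.0, 0.171, -0.788]
force: [-1.0, 0.3, -0.4]
opening: 0.0799
```

Run:
```python
from h import *
s=robot.read_state(); print(s["force"],s["opening"],s["tool_pos"],s["t"])
rel(gp(.006,.018),Rg)
```

```text
[-0.9558  0.256  -0.3537] 0.07989193031146609 [ 0.5332 -0.2204  0.0881] 10.4333
shift cm [-0.7606 -0.0233 -0.9483] turn [ 0.0054  0.0103 -0.0026] n 0.22740001707624197
```

Emit:
send_rows:
  series:
    - {"dx":-0.4,"dy":0,"dz":-0.6,"wx":0.003,"wy":0.006,"wz":-0.002,"fingers":36}
    - {"dx":-0.35,"dy":0,"dz":-0.45,"wx":0.002,"wy":0.004,"wz":0,"fingers":36}
    - {"dx":-0.1,"dy":0,"dz":-0.2,"wx":0,"wy":0,"wz":0,"fingers":36}
    - {"dx":0,"dy":0,"dz":0,"wx":0,"wy":0,"wz":0,"fingers":36}

```text
t: 10.77
tool_pos: [0.5232, -0.2203, 0.0737]
orientation: [3.002, 0.17, -0.807]
force: [-0.3, 0.4, -0.2]
opening: 0.0801
```

Run:
```python
from h import *
s=robot.read_state(); print(s["force"],s["opening"],s["tool_pos"],s["t"])
rel(gp(.006,.018),Rg)
```

```text
[-0.3465  0.4306 -0.2162] 0.08013845885807547 [ 0.5232 -0.2203  0.0737] 10.7667
shift cm [ 0.2406 -0.0287  0.4839] turn [-0.0006 -0.0017  0.0001] n 0.11603564070349766
```

Emit:
send_rows:
  series:
    - {"dx":0.25,"dy":0,"dz":0.4,"wx":0,"wy":0,"wz":0,"fingers":36}
    - {"dx":0.05,"dy":0,"dz":0.1,"wx":0,"wy":0,"wz":0,"fingers":36}
    - {"dx":0,"dy":0,"dz":0,"wx":0,"wy":0,"wz":0,"fingers":255}
    - {"dx":0,"dy":0,"dz":0,"wx":0,"wy":0,"wz":0,"fingers":255}
    - {"dx":0,"dy":0,"dz":0,"wx":0,"wy":0,"wz":0,"fingers":255}
    - {"dx":0,"dy":0,"dz":0,"wx":0,"wy":0,"wz":0,"fingers":255}
    - {"dx":0,"dy":0,"dz":0,"wx":0,"wy":0,"wz":0,"fingers":255}

```text
t: 11.35
tool_pos: [0.5271, -0.2202, 0.08]
orientation: [3.002, 0.17, -0.806]
force: [-1.3, 0.1, -1.9]
opening: 0.0537
```

Run:
```python
from h import *
s=robot.read_state(); print(s["force"],s["opening"],s["tool_pos"],s["t"])
d,w=rel(gp(.006,.018),Rg); print("height",18-10*(d@N),"x",-10*(d@Xb)+2)
```

```text
[-1.2938  0.0672 -1.8899] 0.0537054923623791 [ 0.5271 -0.2202  0.08  ] 11.35
shift cm [-0.1554 -0.0392 -0.1424] turn [-0.0006 -0.0008  0.    ] n 0.03726624902842028
height 20.027257670492542 x 2.6635292302314992
```

Gripped at 20 mm. Lifting.

Emit:
send_rows:
  series:
    - {"dx":0.5,"dy":0.05,"dz":0.9,"wx":0,"wy":0,"wz":0,"fingers":255}
    - {"dx":1.0,"dy":0.1,"dz":1.75,"wx":0,"wy":0,"wz":0,"fingers":255}
    - {"dx":1.5,"dy":0.15,"dz":2.6,"wx":0,"wy":0,"wz":0,"fingers":255}
    - {"dx":0,"dy":0,"dz":3,"wx":0,"wy":0,"wz":0,"fingers":255}
    - {"dx":0,"dy":0,"dz":3,"wx":0,"wy":0,"wz":0,"fingers":255}
    - {"dx":0,"dy":0,"dz":2,"wx":0,"wy":0,"wz":0,"fingers":255}

```text
t: 11.85
tool_pos: [0.554, -0.2144, 0.2098]
orientation: [3.003, 0.174, -0.829]
force: [0.2, -0.1, -3.3]
opening: 0.0537
```

Run:
```python
from h import *
import cv2
a=robot.read_camera("side")
cv2.imwrite("pics/s9.png",cv2.resize(a[60:240,190:400],None,fx=3.5,fy=3.2)[:,:,::-1])
s=robot.read_state(); print(s["force"],s["opening"],s["tool_pos"])
rel(pp(-.057,.15),Rp)
```

```text
[ 0.3924 -0.2533  0.8291] 0.05357454750251886 [ 0.5553 -0.2149  0.2141]
shift cm [-11.5992  45.2145  -6.1102] turn [-0.003  -0.534  -0.2099] n 10.842817375356345
```

View pics/s9.png

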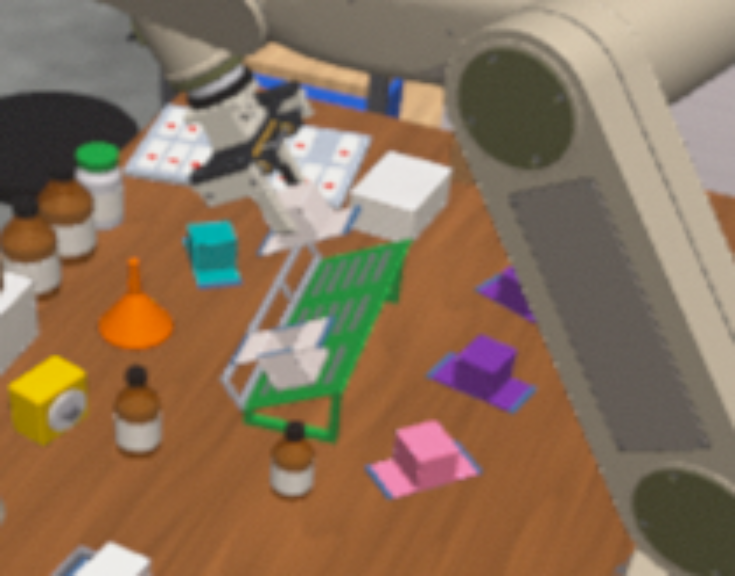

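Dish 2 is held square at (310,215) and dish c is undisturbed at (290,350). Carrying it to the tray.

Emit:
send_rows:
  series:
    - {"dx":-0.5,"dy":2.0,"dz":0,"wx":0,"wy":-0.025,"wz":-0.01,"fingers":255}
    - {"dx":-0.83,"dy":3.3,"dz":0,"wx":0,"wy":-0.039,"wz":-0.015,"fingers":255}
    - {"dx":-0.83,"dy":3.3,"dz":0,"wx":0,"wy":-0.039,"wz":-0.015,"fingers":255}
    - {"dx":-0.83,"dy":3.3,"dz":0,"wx":0,"wy":-0.039,"wz":-0.015,"fingers":255}
    - {"dx":-0.83,"dy":3.3,"dz":0,"wx":0,"wy":-0.039,"wz":-0.015,"fingers":255}
    - {"dx":-0.83,"dy":3.3,"dz":0,"wx":0,"wy":-0.039,"wz":-0.015,"fingers":255}
    - {"dx":-0.83,"dy":3.3,"dz":0,"wx":0,"wy":-0.039,"wz":-0.015,"fingers":255}
    - {"dx":-0.83,"dy":3.3,"dz":0,"wx":0,"wy":-0.039,"wz":-0.015,"fingers":255}
    - {"dx":-0.83,"dy":3.3,"dz":0,"wx":0,"wy":-0.039,"wz":-0.015,"fingers":255}
    - {"dx":-0.83,"dy":3.3,"dz":0,"wx":0,"wy":-0.039,"wz":-0.015,"fingers":255}
    - {"dx":-0.83,"dy":3.3,"dz":0,"wx":0,"wy":-0.039,"wz":-0.015,"fingers":255}
    - {"dx":-0.83,"dy":3.3,"dz":0,"wx":0,"wy":-0.039,"wz":-0.015,"fingers":255}
    - {"dx":-0.83,"dy":3.3,"dz":0,"wx":0,"wy":-0.039,"wz":-0.015,"fingers":255}
    - {"dx":-0.83,"dy":2.5,"dz":0,"wx":0,"wy":-0.039,"wz":-0.015,"fingers":255}
    - {"dx":-0.3,"dy":0.5,"dz":-0.5,"wx":0,"wy":0,"wz":0,"fingers":255}

```text
t: 13.15
tool_pos: [0.431, 0.2473, 0.2018]
orientation: [-3.123, 0.18, -0.036]
force: [-0.3, 0.6, -2.5]
opening: 0.0538
```

Run:
```python
from h import *
s=robot.read_state(); print(s["force"],s["opening"],s["tool_pos"],s["t"])
rel(pp(-.058,.06),Rp)
```

```text
[-0.254   0.6436 -2.4953] 0.05380401197751169 [0.431  0.2473 0.2018] 13.15
shift cm [  0.7332  -0.9993 -13.8829] turn [-0.0123  0.0237  0.0148] n 3.329233094203588
```

Run:
```python
from h import *
f=lambda u,v:((u+.5)/5-.5+170,(v+.5)/5-.5+180)
def tf(p): d=p-T0; return d@xt*1000,d@yt*1000
for n,P,z in(("tray",[(522,400),(462,490),(152,328),(217,255)],.012),("ledge",[(352,338),(312,390),(182,327),(220,277)],.007),("top",[(260,247),(315,278),(268,322),(212,290)],.053)):
    print(n,[np.round(tf(hit("side",f(*p),Z,z)),1).tolist() for p in P])
```

```text
tray [[-124.3, -36.6], [-125.9, 45.6], [119.1, 40.6], [118.6, -36.1]]
ledge [[1.1, -25.9], [0.5, 25.2], [104.9, 26.2], [108.1, -24.0]]
top [[75.9, -28.8], [29.3, -25.0], [35.3, 22.7], [82.1, 19.3]]
```

Emit:
send_rows:
  series:
    - {"dx":0.2,"dy":-0.25,"dz":-2.6,"wx":-0.004,"wy":0.007,"wz":0.005,"fingers":255}
    - {"dx":0.2,"dy":-0.25,"dz":-2.6,"wx":-0.004,"wy":0.007,"wz":0.005,"fingers":255}
    - {"dx":0.1,"dy":-0.25,"dz":-2.6,"wx":-0.004,"wy":0.007,"wz":0.005,"fingers":255}
    - {"dx":0.1,"dy":-0.25,"dz":-2.6,"wx":0,"wy":0.003,"wz":0,"fingers":255}
    - {"dx":0,"dy":0,"dz":-1.6,"wx":0,"wy":0,"wz":0,"fingers":255}
    - {"dx":0,"dy":0,"dz":-0.5,"wx":0,"wy":0,"wz":0,"fingers":255}
    - {"dx":0,"dy":0,"dz":0,"wx":0,"wy":0,"wz":0,"fingers":255}

```text
t: 13.73
tool_pos: [0.4323, 0.2376, 0.069]
orientation: [3.136, -0.142, -0.009]
force: [-0.0, -0.5, -2.6]
opening: 0.0536
```

Run:
```python
from h import *
import cv2
a=robot.read_camera("side")
cv2.imwrite("pics/s10.png",cv2.resize(a[180:290,170:300],None,fx=5,fy=5)[:,:,::-1])
s=robot.read_state(); print(s["force"],s["opening"],s["tool_pos"],s["t"])
rel(pp(-.058,.02),Rp)
```

```text
[-0.5707  0.1482 -3.1021] 0.05382528947177514 [0.4324 0.2377 0.0696] 13.7833
shift cm [ 0.5862 -0.0375 -4.6595] turn [ 0.002  -0.0053 -0.0096] n 1.1173878477890724
```

View pics/s10.png

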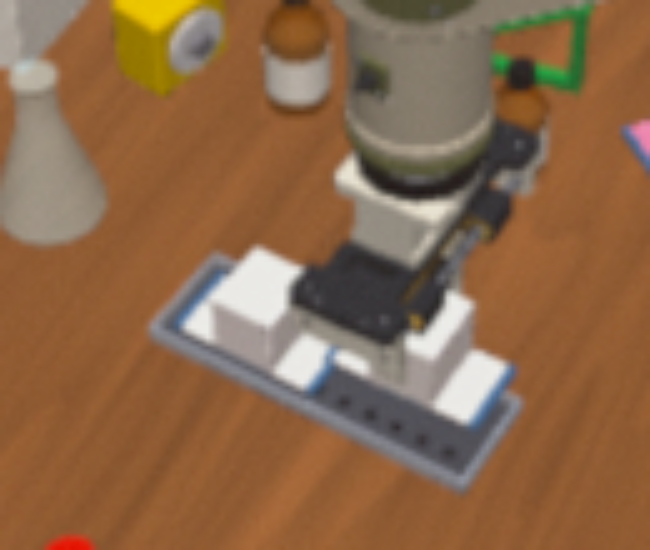

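Dish 1's near ledge lies at about +1 to +3 mm in the tray frame, which is clear of dish 2's target. Dish 2 is hovering over the near half at (440,340). Lowering it.

Emit:
send_rows:
  series:
    - {"dx":0.25,"dy":0,"dz":-0.8,"wx":0.002,"wy":-0.004,"wz":-0.006,"fingers":255}
    - {"dx":0.15,"dy":0,"dz":-0.9,"wx":0,"wy":-0.001,"wz":-0.003,"fingers":255}
    - {"dx":0.1,"dy":0,"dz":-0.8,"wx":0,"wy":0,"wz":0,"fingers":255}
    - {"dx":0,"dy":0,"dz":-0.6,"wx":0,"wy":0,"wz":0,"fingers":255}
    - {"dx":0,"dy":0,"dz":0,"wx":0,"wy":0,"wz":0,"fingers":255}

```text
t: 14.2
tool_pos: [0.4417, 0.2387, 0.0403]
orientation: [-3.134, 0.158, -0.011]
force: [-0.1, -0.4, -2.8]
opening: 0.054
```

Run:
```python
from h import *
s=robot.read_state(); print(s["force"],s["opening"],s["tool_pos"],s["t"])
rel(pp(-.058,.02),Rp)
```

```text
[-0.1195 -0.4383 -2.8365] 0.05402258343854424 [0.4417 0.2387 0.0403] 14.2
shift cm [-0.3445 -0.1429 -1.7314] turn [-0.0031  0.0074  0.0008] n 0.41520459512670227
```

Emit:
send_rows:
  series:
    - {"dx":-0.2,"dy":-0.1,"dz":-0.5,"wx":-0.003,"wy":0.005,"wz":0,"fingers":255}
    - {"dx":-0.1,"dy":-0.05,"dz":-0.4,"wx":0,"wy":0.002,"wz":0,"fingers":255}
    - {"dx":0,"dy":0,"dz":-0.35,"wx":0,"wy":0,"wz":0,"fingers":255}
    - {"dx":0,"dy":0,"dz":0,"wx":0,"wy":0,"wz":0,"fingers":255}

```text
t: 14.53
tool_pos: [0.4389, 0.2374, 0.0271]
orientation: [-3.137, 0.158, -0.001]
force: [-0.1, -0.8, -2.7]
opening: 0.0537
```

Run:
```python
from h import *
s=robot.read_state(); print(s["force"],s["opening"],s["tool_pos"],s["t"])
rel(pp(-.058,.02),Rp)
```

```text
[-0.0517 -0.8286 -2.7112] 0.05372089141408624 [0.4389 0.2374 0.0271] 14.5333
shift cm [-0.0612 -0.0055 -0.4141] turn [-0.0001  0.0005  0.0006] n 0.09929657727018282
```

Emit:
send_rows:
  series:
    - {"dx":-0.05,"dy":0,"dz":-0.25,"wx":0,"wy":0,"wz":0,"fingers":255}
    - {"dx":0,"dy":0,"dz":-0.15,"wx":0,"wy":0,"wz":0,"fingers":255}
    - {"dx":0,"dy":0,"dz":-0.1,"wx":0,"wy":0,"wz":0,"fingers":255}

```text
t: 14.78
tool_pos: [0.4387, 0.2376, 0.0233]
orientation: [-3.138, 0.158, -0.001]
force: [-9.7, -4.1, 19.6]
opening: 0.0539
```

Run:
```python
from h import *
s=robot.read_state(); print(s["force"],s["wrist_torque"],s["opening"],s["tool_pos"],s["t"])
rel(pp(-.058,.02),Rp)
```

```text
[-9.6954 -4.1215 19.6409] [-1.143   1.7726 -0.0413] 0.053882122071278286 [0.4387 0.2376 0.0233] 14.7833
shift cm [-0.0408 -0.0271 -0.0339] turn [-0.      0.0008  0.0003] n 0.009782913161606429
```

Emit:
send_rows:
  series:
    - {"dx":0,"dy":0,"dz":0.05,"wx":0,"wy":0,"wz":0,"fingers":60}
    - {"dx":0,"dy":0,"dz":0,"wx":0,"wy":0,"wz":0,"fingers":60}
    - {"dx":0,"dy":0,"dz":0,"wx":0,"wy":0,"wz":0,"fingers":40}
    - {"dx":0,"dy":0,"dz":1.5,"wx":0,"wy":0,"wz":0,"fingers":40}
    - {"dx":0,"dy":0,"dz":3.0,"wx":0,"wy":0,"wz":0,"fingers":40}
    - {"dx":0,"dy":0,"dz":4.0,"wx":0,"wy":0,"wz":0,"fingers":40}
    - {"dx":0,"dy":0,"dz":4.0,"wx":0,"wy":0,"wz":0,"fingers":40}
    - {"dx":0,"dy":0,"dz":4.0,"wx":0,"wy":0,"wz":0,"fingers":30}
    - {"dx":0.5,"dy":-1.5,"dz":1.5,"wx":0,"wy":0,"wz":0,"fingers":30}

```text
t: 15.53
tool_pos: [0.4392, 0.2224, 0.2076]
orientation: [3.136, -0.155, -0.008]
force: [1.1, 0.2, 0.9]
opening: 0.0818
```

Run:
```python
from h import *
import cv2
a=robot.read_camera("side")
cv2.imwrite("pics/s11.png",cv2.resize(a[180:290,170:300],None,fx=5,fy=5)[:,:,::-1])
s=robot.read_state(); print(s["force"],s["opening"],s["tool_pos"],s["t"])
rel(gp(.104,.13),Rg)
```

```text
[ 2.3325 -1.0072  2.7329] 0.08163472461649232 [0.4413 0.2196 0.2092] 15.5833
shift cm [ 12.8932 -33.6541  -3.3589] turn [-0.0005  0.523   0.2065] n 8.07053397716287
```

View pics/s11.png

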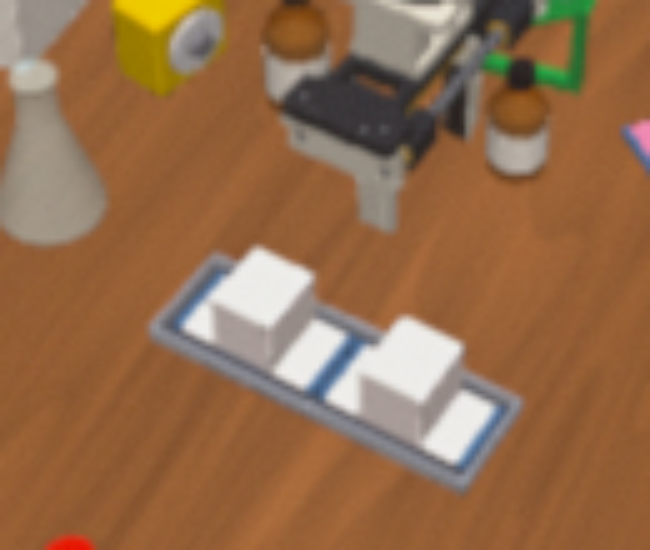

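Both mouth-down dishes are flat and aligned end to end, with blue edges meeting at (337,365) and equal margins at the ends. Now dish c.

Emit:
send_rows:
  series:
    - {"dx":0.8,"dy":-2.0,"dz":0,"wx":0,"wy":0.03,"wz":0.012,"fingers":30}
    - {"dx":1.25,"dy":-3.2,"dz":0,"wx":0,"wy":0.05,"wz":0.02,"fingers":30}
    - {"dx":1.25,"dy":-3.2,"dz":0,"wx":0,"wy":0.05,"wz":0.02,"fingers":30}
    - {"dx":1.25,"dy":-3.2,"dz":0,"wx":0,"wy":0.05,"wz":0.02,"fingers":30}
    - {"dx":1.25,"dy":-3.2,"dz":0,"wx":0,"wy":0.05,"wz":0.02,"fingers":30}
    - {"dx":1.25,"dy":-3.2,"dz":0,"wx":0,"wy":0.05,"wz":0.02,"fingers":30}
    - {"dx":1.25,"dy":-3.2,"dz":0,"wx":0,"wy":0.05,"wz":0.02,"fingers":30}
    - {"dx":1.25,"dy":-3.2,"dz":0,"wx":0,"wy":0.05,"wz":0.02,"fingers":30}
    - {"dx":1.25,"dy":-3.2,"dz":0,"wx":0,"wy":0.05,"wz":0.02,"fingers":30}
    - {"dx":1.25,"dy":-3.2,"dz":0,"wx":0,"wy":0.05,"wz":0.02,"fingers":30}
    - {"dx":0.9,"dy":-2.0,"dz":-0.5,"wx":0,"wy":0.04,"wz":0.015,"fingers":30}
    - {"dx":0,"dy":0,"dz":0,"wx":0,"wy":0,"wz":0,"fingers":30}
    - {"dx":0,"dy":0,"dz":0,"wx":0,"wy":0,"wz":0,"fingers":30}

```text
t: 16.67
tool_pos: [0.5773, -0.1252, 0.2034]
orientation: [3.014, 0.186, -0.823]
force: [-0.5, -0.0, 1.0]
opening: 0.0819
```

Run:
```python
from h import *
import cv2
a=robot.read_camera("side")
cv2.imwrite("pics/s12.png",cv2.resize(a[90:240,220:400],None,fx=4,fy=4)[:,:,::-1])
s=robot.read_state(); print(s["force"],s["opening"],s["tool_pos"],s["t"])
rel(gp(.104,.07),Rg)
```

```text
[-0.6517 -0.316  -1.5385] 0.08154072555828622 [ 0.5766 -0.1249  0.2028] 16.7167
shift cm [-3.6164  0.4616 -7.9147] turn [-0.0187 -0.0117 -0.0054] n 1.8980059539491125
```

View pics/s12.png

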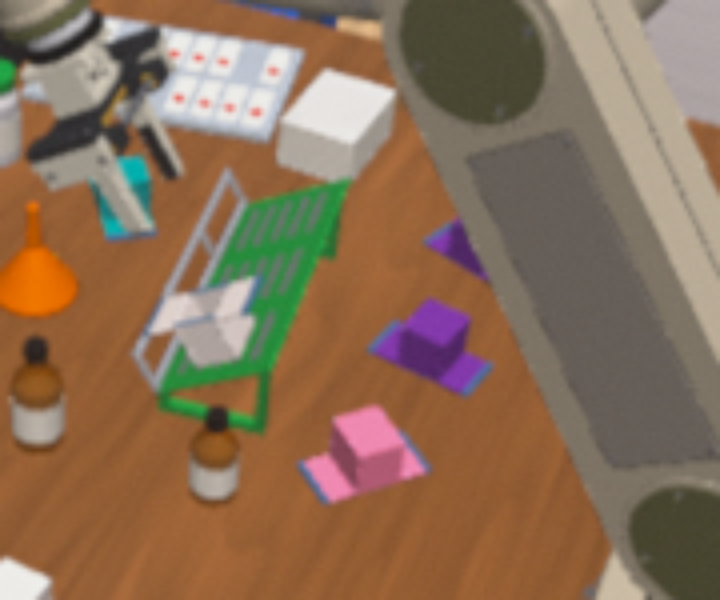

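The gripper is aligned up the normal from c at (215,320). Descending.

Emit:
send_rows:
  series:
    - {"dx":-0.8,"dy":0.15,"dz":-1.9,"wx":-0.007,"wy":-0.004,"wz":-0.003,"fingers":30}
    - {"dx":-0.8,"dy":0.15,"dz":-1.9,"wx":-0.007,"wy":-0.004,"wz":-0.002,"fingers":30}
    - {"dx":-0.9,"dy":0.1,"dz":-1.9,"wx":-0.004,"wy":-0.003,"wz":0,"fingers":30}
    - {"dx":-0.8,"dy":0,"dz":-1.6,"wx":0,"wy":0,"wz":0,"fingers":30}
    - {"dx":0,"dy":0,"dz":0,"wx":0,"wy":0,"wz":0,"fingers":30}

```text
t: 17.13
tool_pos: [0.5433, -0.1155, 0.1324]
orientation: [3.005, 0.174, -0.782]
force: [-1.5, 0.7, -0.0]
opening: 0.0822
```

Run:
```python
from h import *
import cv2
a=robot.read_camera("side")
cv2.imwrite("pics/s13.png",cv2.resize(a[110:230,220:330],None,fx=5,fy=5)[:,:,::-1])
s=robot.read_state(); print(s["force"],s["opening"],s["tool_pos"],s["t"])
rel(gp(.104,.016),Rg)
```

```text
[-0.8297  1.0575  0.1065] 0.08217579073965656 [ 0.5444 -0.1155  0.1344] 17.1833
shift cm [-3.0872 -0.7827 -5.7505] turn [ 0.0013  0.0161 -0.0037] n 1.3790110273529144
```

View pics/s13.png

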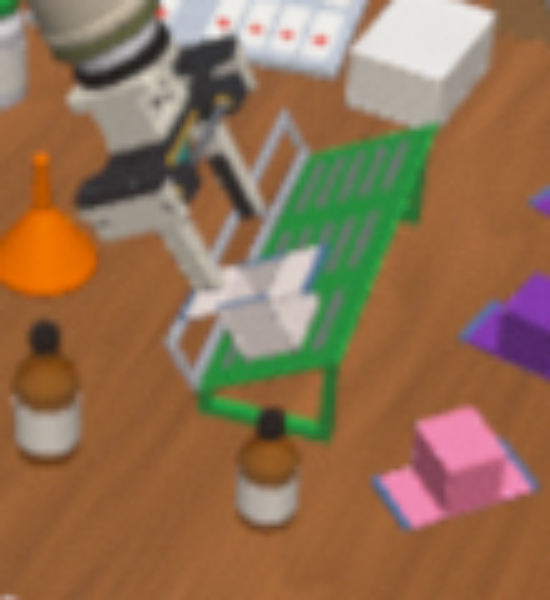

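Emit:
send_rows:
  series:
    - {"dx":-0.2,"dy":-0.5,"dz":-0.4,"wx":0,"wy":0.01,"wz":-0.003,"fingers":30}
    - {"dx":-0.7,"dy":-0.3,"dz":-1.2,"wx":0,"wy":0.005,"wz":0,"fingers":30}
    - {"dx":-0.7,"dy":0,"dz":-1.2,"wx":0,"wy":0,"wz":0,"fingers":30}
    - {"dx":-0.6,"dy":0,"dz":-1.0,"wx":0,"wy":0,"wz":0,"fingers":30}
    - {"dx":-0.3,"dy":0,"dz":-0.5,"wx":0,"wy":0,"wz":0,"fingers":30}
    - {"dx":0,"dy":0,"dz":0,"wx":0,"wy":0,"wz":0,"fingers":30}

```text
t: 17.68
tool_pos: [0.5245, -0.1232, 0.0999]
orientation: [3.002, 0.172, -0.778]
force: [-0.4, -1.1, -0.1]
opening: 0.0818
```

Run:
```python
from h import *
import cv2
a=robot.read_camera("side")
cv2.imwrite("pics/s14.png",cv2.resize(a[110:230,220:330],None,fx=5,fy=5)[:,:,::-1])
s=robot.read_state(); print(s["force"],s["opening"],s["tool_pos"],s["t"])
rel(gp(.104,.016),Rg)
```

```text
[-0.299   0.3773  0.4952] 0.08242548888448432 [ 0.5249 -0.1233  0.1005] 17.7333
shift cm [-1.1375 -0.0086 -2.3609] turn [ 0.0051  0.0176 -0.0032] n 0.5661591040830832
```

View pics/s14.png

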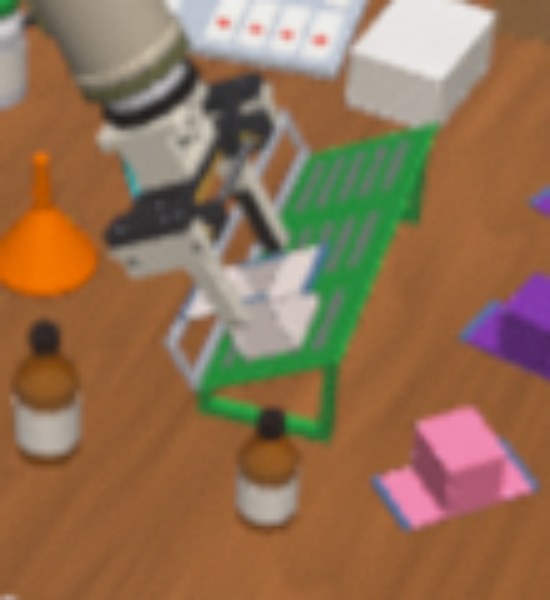

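The fingers straddle c, with the near one outside its side face at (240,320). I'll go down the remaining ~2.5 cm.

Emit:
send_rows:
  series:
    - {"dx":-0.3,"dy":0,"dz":-0.7,"wx":0.003,"wy":0.01,"wz":-0.002,"fingers":30}
    - {"dx":-0.35,"dy":0,"dz":-0.7,"wx":0.002,"wy":0.005,"wz":0,"fingers":30}
    - {"dx":-0.35,"dy":0,"dz":-0.6,"wx":0,"wy":0,"wz":0,"fingers":30}
    - {"dx":-0.1,"dy":0,"dz":-0.2,"wx":0,"wy":0,"wz":0,"fingers":30}
    - {"dx":0,"dy":0,"dz":0,"wx":0,"wy":0,"wz":0,"fingers":30}

```text
t: 18.15
tool_pos: [0.5149, -0.1236, 0.0783]
orientation: [3.003, 0.171, -0.797]
force: [-0.4, -0.4, 0.6]
opening: 0.0819
```

Run:
```python
from h import *
s=robot.read_state(); print(s["force"],s["opening"],s["tool_pos"],s["t"])
d,w=rel(gp(.104,.016),Rg); print("height",16-10*(d@N),"x",-10*(d@Xb)+2)
```

```text
[-0.446  -0.3563  0.6282] 0.08188231727536058 [ 0.5149 -0.1236  0.0783] 18.15
shift cm [-0.1331  0.0227 -0.1431] turn [ 0.0004  0.0045 -0.001 ] n 0.03593680296218971
height 17.88742112901058 x 2.4076582440228163
```

Emit:
send_rows:
  series:
    - {"dx":0,"dy":0,"dz":0,"wx":0,"wy":0.003,"wz":0,"fingers":255}
    - {"dx":0,"dy":0,"dz":0,"wx":0,"wy":0,"wz":0,"fingers":255}
    - {"dx":0,"dy":0,"dz":0,"wx":0,"wy":0,"wz":0,"fingers":255}
    - {"dx":0,"dy":0,"dz":0,"wx":0,"wy":0,"wz":0,"fingers":255}
    - {"dx":0,"dy":0,"dz":0,"wx":0,"wy":0,"wz":0,"fingers":255}
    - {"dx":0,"dy":0,"dz":0,"wx":0,"wy":0,"wz":0,"fingers":255}

```text
t: 18.65
tool_pos: [0.5148, -0.1234, 0.0783]
orientation: [3.002, 0.171, -0.803]
force: [-1.0, -0.4, -0.6]
opening: 0.0536
```

Run:
```python
from h import *
s=robot.read_state(); print(s["force"],s["opening"],s["tool_pos"],s["t"])
d,w=rel(gp(.104,.016),Rg); print("height",16-10*(d@N),"x",-10*(d@Xb)+2)
```

```text
[-0.9831 -0.3609 -0.5932] 0.0535858325474949 [ 0.5148 -0.1234  0.0783] 18.65
shift cm [-0.1272  0.0031 -0.141 ] turn [ 0.      0.0007 -0.0011] n 0.03380237022011899
height 17.850898058958666 x 2.3867318013891015
```

Emit:
send_rows:
  series:
    - {"dx":0.5,"dy":0.05,"dz":0.9,"wx":0,"wy":0,"wz":0,"fingers":255}
    - {"dx":1.0,"dy":0.1,"dz":1.75,"wx":0,"wy":0,"wz":0,"fingers":255}
    - {"dx":1.5,"dy":0.15,"dz":2.6,"wx":0,"wy":0,"wz":0,"fingers":255}
    - {"dx":0,"dy":0,"dz":3,"wx":0,"wy":0,"wz":0,"fingers":255}
    - {"dx":0,"dy":0,"dz":3,"wx":0,"wy":0,"wz":0,"fingers":255}
    - {"dx":0,"dy":0,"dz":2,"wx":0,"wy":0,"wz":0,"fingers":255}

```text
t: 19.15
tool_pos: [0.5423, -0.1188, 0.2111]
orientation: [3.001, 0.173, -0.822]
force: [0.5, -0.1, -2.3]
opening: 0.0539
```

Run:
```python
from h import *
import cv2
a=robot.read_camera("side")
cv2.imwrite("pics/s15.png",cv2.resize(a[60:240,190:400],None,fx=3.5,fy=3.2)[:,:,::-1])
s=robot.read_state(); print(s["force"],s["opening"],s["tool_pos"])
rel(pp(0,.15),Rp)
```

```text
[ 0.7756 -0.0885  1.1003] 0.05414724125376342 [ 0.5437 -0.1191  0.2153]
shift cm [-4.7702 35.0596 -6.2318] turn [ 0.0009 -0.5303 -0.2098] n 8.40758025528491
```

View pics/s15.png

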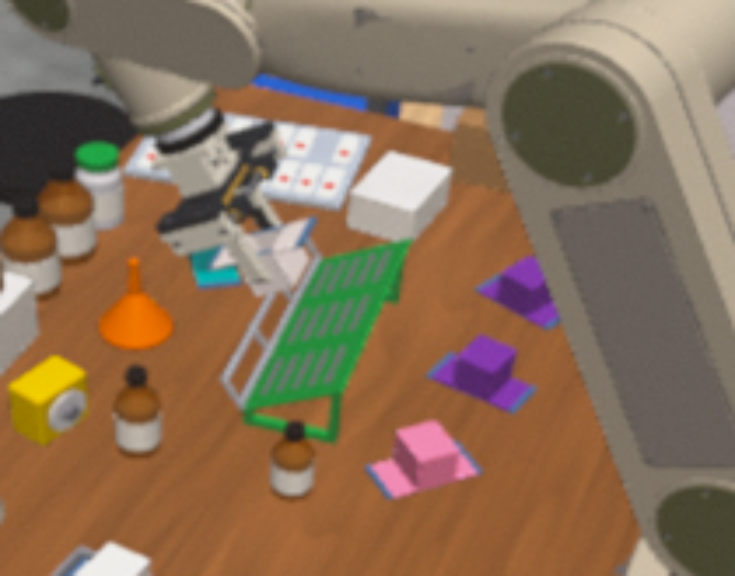

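Dish c is held mouth-up at (275,255) and the rack is empty. Carrying it to the tray.

Emit:
send_rows:
  series:
    - {"dx":-0.3,"dy":2.0,"dz":0,"wx":0,"wy":-0.03,"wz":-0.012,"fingers":255}
    - {"dx":-0.43,"dy":3.2,"dz":0,"wx":0,"wy":-0.049,"wz":-0.019,"fingers":255}
    - {"dx":-0.43,"dy":3.2,"dz":0,"wx":0,"wy":-0.049,"wz":-0.019,"fingers":255}
    - {"dx":-0.43,"dy":3.2,"dz":0,"wx":0,"wy":-0.049,"wz":-0.019,"fingers":255}
    - {"dx":-0.43,"dy":3.2,"dz":0,"wx":0,"wy":-0.049,"wz":-0.019,"fingers":255}
    - {"dx":-0.43,"dy":3.2,"dz":0,"wx":0,"wy":-0.049,"wz":-0.019,"fingers":255}
    - {"dx":-0.43,"dy":3.2,"dz":0,"wx":0,"wy":-0.049,"wz":-0.019,"fingers":255}
    - {"dx":-0.43,"dy":3.2,"dz":0,"wx":0,"wy":-0.049,"wz":-0.019,"fingers":255}
    - {"dx":-0.43,"dy":3.2,"dz":0,"wx":0,"wy":-0.049,"wz":-0.019,"fingers":255}
    - {"dx":-0.43,"dy":3.2,"dz":0,"wx":0,"wy":-0.049,"wz":-0.019,"fingers":255}
    - {"dx":-0.43,"dy":3.2,"dz":0,"wx":0,"wy":-0.049,"wz":-0.019,"fingers":255}
    - {"dx":-0.2,"dy":1.5,"dz":0,"wx":0,"wy":-0.01,"wz":-0.005,"fingers":255}
    - {"dx":0,"dy":0,"dz":0,"wx":0,"wy":0,"wz":0,"fingers":255}
    - {"dx":0,"dy":0,"dz":0,"wx":0,"wy":0,"wz":0,"fingers":255}

```text
t: 20.37
tool_pos: [0.494, 0.2512, 0.2209]
orientation: [-3.126, 0.176, -0.055]
force: [0.1, -0.2, -2.4]
opening: 0.0539
```

Run:
```python
from h import *
import cv2
s=robot.read_state(); print(s["force"],s["opening"],s["tool_pos"],s["t"])
rel(pp(0,.085),Rp)
# gap centre from s11
f=lambda u,v:((u+.5)/5-.5+170,(v+.5)/5-.5+180)
for n,P in(("far",[(260,247),(315,278),(268,322),(212,290)]),("near",[(412,316),(464,350),(417,392),(358,362)])):
    q=np.array([hit("side",f(*p),Z,.053) for p in P]);d=q-T0; print(n,np.c_[d@xt,d@yt]*1000, (d@xt).mean()*1000,(d@yt).mean()*1000)
```

```text
[ 0.0759 -0.2205 -2.4221] 0.05388119263709991 [0.494  0.2512 0.2209] 20.3667
shift cm [  0.2003  -1.9659 -13.2854] turn [-0.0081  0.0358  0.0121] n 3.1859453154467645
far [[ 75.911  -28.7565]
 [ 29.347  -25.05  ]
 [ 35.2582  22.7049]
 [ 82.0583  19.3107]] 55.643645969549375 -2.947726152318143
near [[-42.7477 -30.7622]
 [-86.1235 -23.9748]
 [-77.4344  21.0527]
 [-32.5764  20.1211]] -59.72049611029608 -3.3908031880632756
```

Emit:
send_rows:
  series:
    - {"dx":0.1,"dy":-0.6,"dz":-2.6,"wx":-0.003,"wy":0.012,"wz":0.004,"fingers":255}
    - {"dx":0.1,"dy":-0.6,"dz":-2.6,"wx":-0.003,"wy":0.012,"wz":0.004,"fingers":255}
    - {"dx":0,"dy":-0.5,"dz":-2.6,"wx":-0.002,"wy":0.008,"wz":0.004,"fingers":255}
    - {"dx":0,"dy":-0.3,"dz":-2.6,"wx":0,"wy":0.004,"wz":0,"fingers":255}
    - {"dx":0,"dy":0,"dz":-1.6,"wx":0,"wy":0,"wz":0,"fingers":255}
    - {"dx":0,"dy":0,"dz":0,"wx":0,"wy":0,"wz":0,"fingers":255}
    - {"dx":0,"dy":0,"dz":0,"wx":0,"wy":0,"wz":0,"fingers":255}

```text
t: 20.95
tool_pos: [0.499, 0.224, 0.0989]
orientation: [3.136, -0.161, -0.002]
force: [-0.6, -0.4, -0.8]
opening: 0.0538
```

Run:
```python
from h import *
import cv2
a=robot.read_camera("side")
cv2.imwrite("pics/s16.png",cv2.resize(a[180:290,170:300],None,fx=5,fy=5)[:,:,::-1])
s=robot.read_state(); print(s["force"],s["opening"],s["tool_pos"],s["t"])
rel(pp(0,.0218),Rp)
```

```text
[-1.4355 -0.5027 -3.418 ] 0.05395554849289701 [0.4989 0.224  0.0989] 21.0
shift cm [-0.2939  0.7527 -7.4149] turn [ 0.0014 -0.0012  0.0027] n 1.7781595755989914
```

View pics/s16.png

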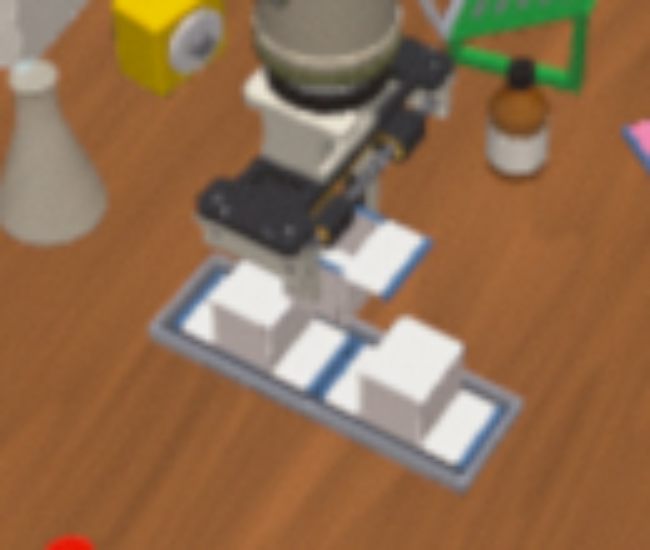

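Dish c is level above the gap, at (370,250). I'll trim y by +7 mm and x by -3 mm at this height before entering the gap.

Emit:
send_rows:
  series:
    - {"dx":-0.2,"dy":0.5,"dz":-0.2,"wx":0.001,"wy":0,"wz":0.002,"fingers":255}
    - {"dx":-0.1,"dy":0.2,"dz":-0.6,"wx":0,"wy":0,"wz":0,"fingers":255}
    - {"dx":0,"dy":0,"dz":-0.7,"wx":0,"wy":0,"wz":0,"fingers":255}
    - {"dx":0,"dy":0,"dz":0,"wx":0,"wy":0,"wz":0,"fingers":255}

```text
t: 21.33
tool_pos: [0.4993, 0.2322, 0.088]
orientation: [-3.135, 0.16, -0.009]
force: [-0.1, 1.2, -2.2]
opening: 0.0537
```

Run:
```python
from h import *
s=robot.read_state(); print(s["force"],s["opening"],s["tool_pos"],s["t"])
rel(pp(0,.0218),Rp)
```

```text
[-0.0558  1.2023 -2.2198] 0.05368126818464853 [0.4993 0.2322 0.088 ] 21.3333
shift cm [-0.333  -0.0657 -6.3166] turn [-0.0023  0.0059  0.0016] n 1.514773299094332
```

Emit:
send_rows:
  series:
    - {"dx":-0.25,"dy":-0.05,"dz":-0.5,"wx":-0.002,"wy":0.004,"wz":0.001,"fingers":255}
    - {"dx":-0.15,"dy":0,"dz":-0.7,"wx":0,"wy":0.002,"wz":0,"fingers":255}
    - {"dx":-0.05,"dy":0,"dz":-0.7,"wx":0,"wy":0,"wz":0,"fingers":255}
    - {"dx":0,"dy":0,"dz":-0.5,"wx":0,"wy":0,"wz":0,"fingers":255}
    - {"dx":0,"dy":0,"dz":0,"wx":0,"wy":0,"wz":0,"fingers":255}

```text
t: 21.75
tool_pos: [0.4948, 0.2325, 0.0627]
orientation: [-3.137, 0.155, -0.002]
force: [-0.2, -0.3, -2.3]
opening: 0.0537
```

Run:
```python
from h import *
import cv2
a=robot.read_camera("side")
cv2.imwrite("pics/s17.png",cv2.resize(a[180:290,170:300],None,fx=5,fy=5)[:,:,::-1])
s=robot.read_state(); print(s["force"],s["opening"],s["tool_pos"],s["t"])
rel(pp(0,.0218),Rp)
```

```text
[-0.3963 -0.563  -2.0371] 0.05403862536438145 [0.4949 0.2325 0.063 ] 21.8
shift cm [ 0.1132 -0.1038 -3.8223] turn [-0.0008  0.0014 -0.001 ] n 0.9166217014005128
```

View pics/s17.png

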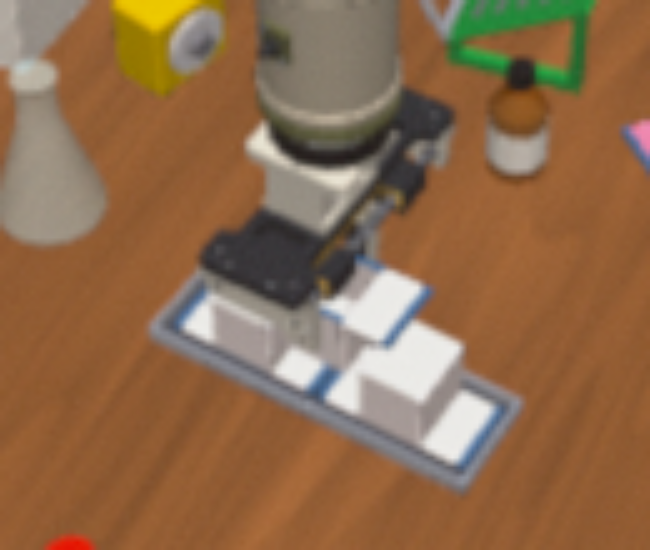

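Dish c has entered the gap without touching anything, at (380,310). Continuing down.

Emit:
send_rows:
  series:
    - {"dx":0,"dy":-0.05,"dz":-0.6,"wx":0,"wy":0,"wz":0,"fingers":255}
    - {"dx":0,"dy":-0.05,"dz":-0.7,"wx":0,"wy":0,"wz":0,"fingers":255}
    - {"dx":0,"dy":0,"dz":-0.7,"wx":0,"wy":0,"wz":0,"fingers":255}
    - {"dx":0,"dy":0,"dz":-0.5,"wx":0,"wy":0,"wz":0,"fingers":255}
    - {"dx":0,"dy":0,"dz":0,"wx":0,"wy":0,"wz":0,"fingers":255}

```text
t: 22.22
tool_pos: [0.4953, 0.2314, 0.0357]
orientation: [-3.137, 0.156, -0.003]
force: [0.2, -0.9, -2.5]
opening: 0.0538
```

Run:
```python
from h import *
s=robot.read_state(); print(s["force"],s["opening"],s["tool_pos"],s["t"])
rel(pp(0,.0218),Rp)
```

```text
[ 0.2086 -0.9382 -2.4712] 0.05376165479603505 [0.4953 0.2314 0.0357] 22.2167
shift cm [ 0.0748  0.0122 -1.0931] turn [-0.001   0.0022 -0.0008] n 0.2621442961382781
```

Emit:
send_rows:
  series:
    - {"dx":0,"dy":0,"dz":-0.4,"wx":0,"wy":0.002,"wz":0,"fingers":255}
    - {"dx":0,"dy":0,"dz":-0.3,"wx":0,"wy":0,"wz":0,"fingers":255}
    - {"dx":0,"dy":0,"dz":-0.2,"wx":0,"wy":0,"wz":0,"fingers":255}
    - {"dx":0,"dy":0,"dz":0,"wx":0,"wy":0,"wz":0,"fingers":255}

```text
t: 22.55
tool_pos: [0.495, 0.2313, 0.0253]
orientation: [-3.137, 0.156, 0.001]
force: [-0.6, 0.5, -2.6]
opening: 0.054
```

Run:
```python
from h import *
s=robot.read_state(); print(s["force"],s["opening"],s["tool_pos"],s["t"])
rel(pp(0,.0218),Rp)
```

```text
[-0.6432  0.5022 -2.6155] 0.054039214810713394 [0.495  0.2313 0.0253] 22.55
shift cm [ 0.0982  0.0249 -0.0525] turn [-0.0008 -0.0008 -0.0008] n 0.023539102098541664
```

Emit:
send_rows:
  series:
    - {"dx":0,"dy":0,"dz":-0.15,"wx":0,"wy":0,"wz":0,"fingers":255}
    - {"dx":0,"dy":0,"dz":-0.1,"wx":0,"wy":0,"wz":0,"fingers":255}

```text
t: 22.72
tool_pos: [0.4958, 0.2316, 0.0251]
orientation: [-3.137, 0.156, -0.0]
force: [-1.8, -0.4, 2.3]
opening: 0.0538
```

Run:
```python
from h import *
s=robot.read_state(); print(s["force"],s["wrist_torque"],s["opening"],s["tool_pos"],s["t"])
```

```text
[-1.763  -0.4411  2.3237] [-0.2032  0.3927 -0.1036] 0.05384270103631993 [0.4958 0.2316 0.0251] 22.7167
```

Contact at the expected height, with the load just taken up. One more small press, then release.

Emit:
send_rows:
  series:
    - {"dx":0,"dy":0,"dz":-0.12,"wx":0,"wy":0,"wz":0,"fingers":255}
    - {"dx":0,"dy":0,"dz":0,"wx":0,"wy":0,"wz":0,"fingers":255}

```text
t: 22.88
tool_pos: [0.4966, 0.2319, 0.0257]
orientation: [-3.136, 0.156, -0.002]
force: [0.7, 1.1, -2.1]
opening: 0.0538
```

Run:
```python
from h import *
import cv2
a=robot.read_camera("side")
cv2.imwrite("pics/s18.png",cv2.resize(a[180:290,170:300],None,fx=5,fy=5)[:,:,::-1])
s=robot.read_state(); print(s["force"],s["wrist_torque"],s["opening"],s["tool_pos"],s["t"])
```

```text
[ 1.0292 -0.3915 -1.4768] [ 0.0528  0.0156 -0.0632] 0.053941613326696586 [0.4968 0.232  0.0258] 22.9333
```

View pics/s18.png

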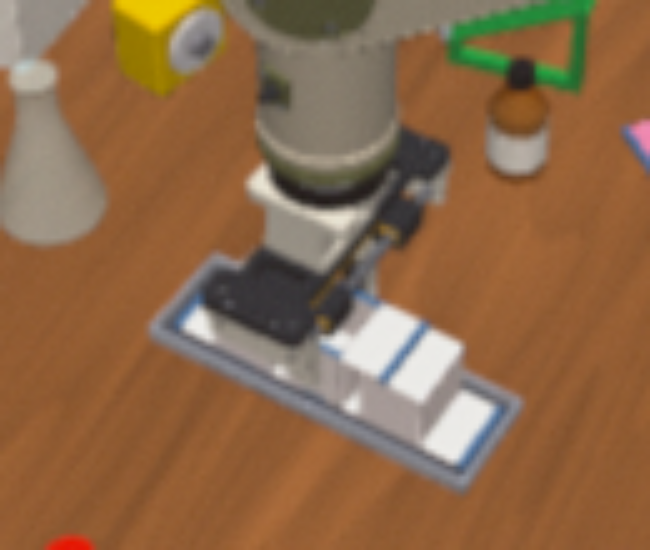

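Dish c's ledge lies on the near trough at (400,345), but the force shows it hovering within about 0.5 mm. I'll press lightly and release in the pressing rows.

Emit:
send_rows:
  series:
    - {"dx":-0.05,"dy":0,"dz":-0.15,"wx":0,"wy":0,"wz":0,"fingers":255}
    - {"dx":0,"dy":0,"dz":-0.12,"wx":0,"wy":0,"wz":0,"fingers":255}
    - {"dx":0,"dy":0,"dz":-0.12,"wx":0,"wy":0,"wz":0,"fingers":255}

```text
t: 23.18
tool_pos: [0.4971, 0.2322, 0.0251]
orientation: [-3.136, 0.155, -0.005]
force: [-7.2, -2.0, 11.9]
opening: 0.0535
```

Run:
```python
from h import *
s=robot.read_state(); print(s["force"],s["wrist_torque"],s["opening"],s["tool_pos"],s["t"])
```

```text
[-7.1642 -1.9594 11.8616] [-0.6518  1.4145 -0.1064] 0.05345557035232539 [0.4971 0.2322 0.0251] 23.1833
```

Firm contact at 12 N. Releasing slowly and retreating straight up.

Emit:
send_rows:
  series:
    - {"dx":0,"dy":0,"dz":0,"wx":0,"wy":0,"wz":0,"fingers":60}
    - {"dx":0,"dy":0,"dz":0,"wx":0,"wy":0,"wz":0,"fingers":60}
    - {"dx":0,"dy":0,"dz":0,"wx":0,"wy":0,"wz":0,"fingers":40}
    - {"dx":0,"dy":0,"dz":1.0,"wx":0,"wy":0,"wz":0,"fingers":40}
    - {"dx":0,"dy":0,"dz":2.0,"wx":0,"wy":0,"wz":0,"fingers":40}
    - {"dx":0,"dy":0,"dz":4.0,"wx":0,"wy":0,"wz":0,"fingers":40}
    - {"dx":0,"dy":0,"dz":4.0,"wx":0,"wy":0,"wz":0,"fingers":40}
    - {"dx":0,"dy":0,"dz":4.0,"wx":0,"wy":0,"wz":0,"fingers":30}
    - {"dx":0,"dy":-3,"dz":1,"wx":0,"wy":0,"wz":0,"fingers":30}
    - {"dx":0,"dy":-4,"dz":0,"wx":0,"wy":0,"wz":0,"fingers":30}
    - {"dx":0,"dy":-4,"dz":0,"wx":0,"wy":0,"wz":0,"fingers":30}
    - {"dx":0,"dy":-4,"dz":0,"wx":0,"wy":0,"wz":0,"fingers":30}
    - {"dx":0,"dy":-4,"dz":0,"wx":0,"wy":0,"wz":0,"fingers":30}
    - {"dx":0,"dy":-4,"dz":0,"wx":0,"wy":0,"wz":0,"fingers":30}
    - {"dx":0,"dy":-4,"dz":0,"wx":0,"wy":0,"wz":0,"fingers":30}
    - {"dx":0,"dy":-3,"dz":0,"wx":0,"wy":0,"wz":0,"fingers":30}
    - {"dx":0,"dy":0,"dz":0,"wx":0,"wy":0,"wz":0,"fingers":30}
    - {"dx":0,"dy":0,"dz":0,"wx":0,"wy":0,"wz":0,"fingers":30}

```text
t: 24.68
tool_pos: [0.4943, -0.0806, 0.2058]
orientation: [-3.138, 0.147, -0.03]
force: [-0.2, 0.5, 0.5]
opening: 0.0825
```

Run:
```python
from h import *
import cv2
a=robot.read_camera("side");b=robot.read_camera("top")
cv2.imwrite("pics/s19.png",cv2.resize(a[180:290,170:300],None,fx=5,fy=5)[:,:,::-1]);cv2.imwrite("pics/t19.png",b[:,:,::-1])
cv2.imwrite("pics/s19f.png",a[:,:,::-1])
cv2.imwrite("pics/t19z.png",cv2.resize(b[150:245,120:250],None,fx=6,fy=6,interpolation=cv2.INTER_CUBIC)[:,:,::-1])
s=robot.read_state(); print(s["force"],s["opening"],s["tool_pos"],s["t"])
```

```text
[-0.415   0.6666 -0.5726] 0.08215458557337592 [ 0.4945 -0.0793  0.2057] 24.7833
```

View pics/s19.png

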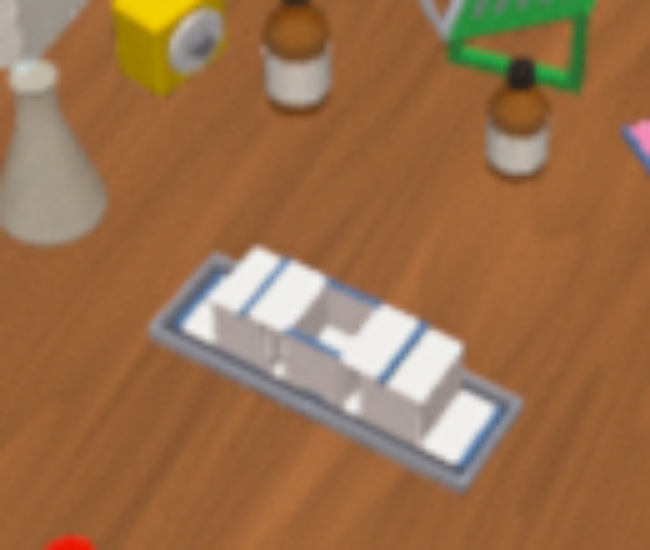

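View pics/t19z.png

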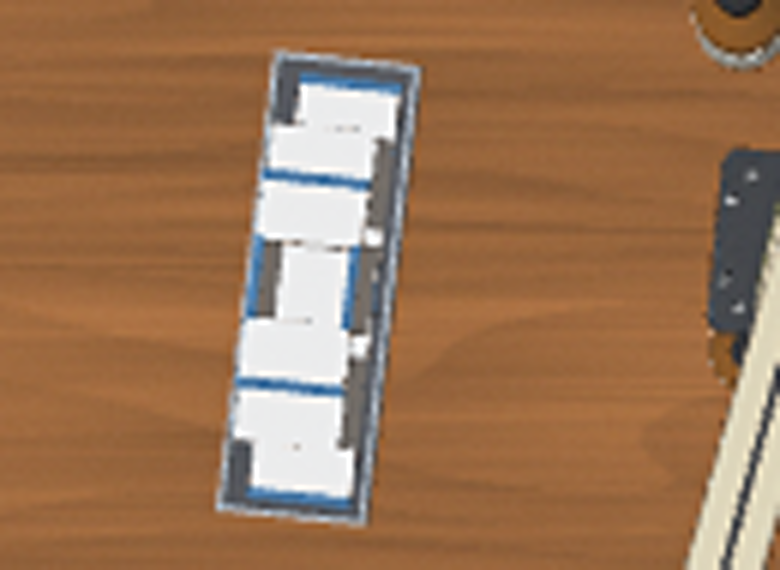

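View pics/s19f.png

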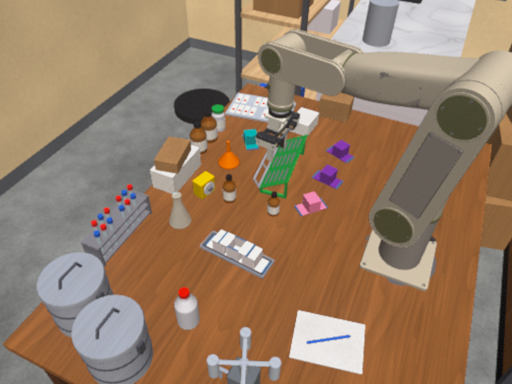

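The side and top views show the pack complete. c's blue ledge ends lie flat across both troughs, its trough is down in the gap, and all three dishes are square inside the tray. The bystanders are where they were and the gripper is clear.

```bash
python3 -c "
from plant import robot
print(robot.close_job())"
```

```text
the job is handed in; nothing more can be done
None
```

The three dishes are packed in the tray and the job is handed in at about 25 s of the 72 s allowed. I placed the two mouth-down dishes first, far half then near half of the tray. The mouth-up dish then went in the middle, with its trough in the gap and its ledges on top of the other two.

- **Setting down:** each dish met its support at the expected height. The contact forces I read were 10, 20 and 12 N before release. Dish c first sprang back about half a millimetre clear, so I pressed it down again before letting go.
- **Final pictures:** the side and top views show all three dishes square inside the tray with c's ledges flat on both troughs. The bystanders look unmoved and the gripper was well clear. I judged the bystanders by eye and did not measure them.
- **Disagreements:** the two cameras differed by about 2–8 mm, so I used values in between. The first grip closed about 9 mm too high, and I redid it before lifting. I set the two mouth-down dishes at about 57–58 mm from the tray centre instead of exactly 56 mm, so a gap of a few millimetres remains between their ends.

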